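Wipe a slide scanner's window, load its cassettes through the dust flaps, start it

TASK

Take the wiper from its holder and wipe the scanner's glass viewing window with light, steady pressure in one pass along its whole length, beginning at the end by the green button, and put the wiper back in its holder. Then push every slide cassette that is there, rib up, through the spring dust flaps of the bay of its own colour until it is fully home on the bay floor and the flaps have closed behind it, and finally press the green start button. Leave the other things on the bench alone.

Things in the scene. Friction and masses are not known exactly. Their poses are not given: they have to be found in the camera images.
- cassette_red_mid (a point): Loose slide cassette, red rib, 130 g, 73 mm high: grey body 80 (x) x 40 (y) x 45 mm high, on it an upright central carrying rib 44 (x) x 10 (y) x 28 mm high. The point is its centre, 36.5 mm above its underside; the rib runs from 8.5 to 36.5 mm above the point. z up; both ways round alike. Stands on the table; may be absent.
- cassette_yellow_mid (a point): Loose slide cassette, yellow rib, 130 g, 73 mm high: grey body 80 (x) x 40 (y) x 45 mm high, on it an upright central carrying rib 44 (x) x 10 (y) x 28 mm high. The point is its centre, 36.5 mm above its underside; the rib runs from 8.5 to 36.5 mm above the point. z up; both ways round alike. Stands on the table; may be absent.
- cassette_blue_mid (a point): Loose slide cassette, blue rib, 130 g, 73 mm high: grey body 80 (x) x 40 (y) x 45 mm high, on it an upright central carrying rib 44 (x) x 10 (y) x 28 mm high. The point is its centre, 36.5 mm above its underside; the rib runs from 8.5 to 36.5 mm above the point. z up; both ways round alike. Stands on the table; may be absent.
- cassette_white_mid (a point): Loose slide cassette, white rib, 130 g, 73 mm high: grey body 80 (x) x 40 (y) x 45 mm high, on it an upright central carrying rib 44 (x) x 10 (y) x 28 mm high. The point is its centre, 36.5 mm above its underside; the rib runs from 8.5 to 36.5 mm above the point. z up; both ways round alike. Stands on the table; may be absent.
- bay_red (a point): Middle of the mouth of the bay with red flaps, at deck level, 104 mm above the table. Mouth 92 (x) x 60 (y) mm; a cassette goes in with its long side along x. From 59 mm down, guides with a sloped lead-in narrow it to 46 mm in y. Floor 96 mm down; a cassette fully home has its centre 59.5 mm and its rib top 23 mm below the point. Scanner axes: x to its back, y to its left, z up.
- flap_red_l (a joint): Dust flap of the red bay: two red leaves of 89 x 29 x 2 mm, hinged along the mouth's long sides at deck level, meeting in the middle, swinging together. rad: 0 shut (level), up to 1.5 open (swung down into the bay). Springs shut it: a cassette needs about 4 N to start through, then less; it rises once cassette and fingers are clear of the leaves.
- bay_yellow (a point): Middle of the mouth of the bay with yellow flaps, at deck level, 104 mm above the table. Mouth 92 (x) x 60 (y) mm; a cassette goes in with its long side along x. From 59 mm down, guides with a sloped lead-in narrow it to 46 mm in y. Floor 96 mm down; a cassette fully home has its centre 59.5 mm and its rib top 23 mm below the point. Scanner axes: x to its back, y to its left, z up.
- flap_yellow_l (a joint): Dust flap of the yellow bay: two yellow leaves of 89 x 29 x 2 mm, hinged along the mouth's long sides at deck level, meeting in the middle, swinging together. rad: 0 shut (level), up to 1.5 open (swung down into the bay). Springs shut it: a cassette needs about 4 N to start through, then less; it rises once cassette and fingers are clear of the leaves.
- bay_blue (a point): Middle of the mouth of the bay with blue flaps, at deck level, 104 mm above the table. Mouth 92 (x) x 60 (y) mm; a cassette goes in with its long side along x. From 59 mm down, guides with a sloped lead-in narrow it to 46 mm in y. Floor 96 mm down; a cassette fully home has its centre 59.5 mm and its rib top 23 mm below the point. Scanner axes: x to its back, y to its left, z up.
- flap_blue_l (a joint): Dust flap of the blue bay: two blue leaves of 89 x 29 x 2 mm, hinged along the mouth's long sides at deck level, meeting in the middle, swinging together. rad: 0 shut (level), up to 1.5 open (swung down into the bay). Springs shut it: a cassette needs about 4 N to start through, then less; it rises once cassette and fingers are clear of the leaves.
- bay_white (a point): Middle of the mouth of the bay with white flaps, at deck level, 104 mm above the table. Mouth 92 (x) x 60 (y) mm; a cassette goes in with its long side along x. From 59 mm down, guides with a sloped lead-in narrow it to 46 mm in y. Floor 96 mm down; a cassette fully home has its centre 59.5 mm and its rib top 23 mm below the point. Scanner axes: x to its back, y to its left, z up.
- flap_white_l (a joint): Dust flap of the white bay: two white leaves of 89 x 29 x 2 mm, hinged along the mouth's long sides at deck level, meeting in the middle, swinging together. rad: 0 shut (level), up to 1.5 open (swung down into the bay). Springs shut it: a cassette needs about 4 N to start through, then less; it rises once cassette and fingers are clear of the leaves.
- window: Centre of the top face of the glass viewing window, a pale blue strip 220 mm long (y) by 50 mm wide (x) on the scanner's front deck, its face 106 mm above the table. Axes as the bays': y runs along it towards the scanner's left; the green button stands off its -y end.
- start_top (a point): Centre of the top of the round green start button (22 mm across) on the scanner's front deck, beyond the -y end of the window, 22 mm above the deck and 10 mm above its black collar; pressed straight down. The white optics cover behind the bays stands 14 mm above the deck.
- start (a joint): Start button travel, m: 0 up, 0.006 fully down; springs back, about 5 N fully down.
- wiper: Loose hand wiper, 100 g, 64 mm high: white handle 44 (x) x 16 (y) x 40 mm on a blue plate 56 x 36 x 6 mm, below it a foam pad 46 (x) x 30 (y) mm. Origin at its centre, 32 mm above the pad's underside; handle from 8 mm below to 32 mm above it; z up. Starts in its holder, axes alike; both ways round alike. Pad gives up to 8 mm: 2 N at first touch, plus 0.8 N per mm.
- holder_floor (a point): Middle of the inner floor, 3 mm above the table, of the wiper's holder, a fixed black tray, inside 66 (x) x 46 (y) mm, walls 13 mm high above this floor and 3 mm thick.
- oil: Amber immersion oil bottle, 32 mm across, 65 mm high, loose, not part of the job; origin at the underside's centre.
- slidebox: Wooden slide box, 100 x 190 x 34 mm, loose, not part of the job; origin at the underside's centre.
- mouse: Round grey computer mouse, 66 mm across, 33 mm high, loose, not part of the job; origin at the underside's centre.
- dish: Clear plastic dish, 90 mm across, 15 mm high, loose, not part of the job; origin at the underside's centre.
- tin: Aluminium sample tin, 90 x 60 x 30 mm, loose, not part of the job; origin at the underside's centre.
- marker: White marker pen with red cap, 135 mm long along its x, 14 mm thick, loose, not part of the job; origin at the underside's centre.
Things that resemble listed ones, but are neither listed nor needed, are in the scene too. Leave any turquoise look-alike of the part that bears cassette_yellow_mid alone. What is shaped like the wiper but turquoise is not meant.

How it is judged:
On the way, in this order (a step that is already met when the one before it is completed fails the run):
1. the wiper is pressed lightly on the window's end by the green button (y of wiper in the frame of window between -0.125 and -0.075 m and x of wiper in the frame of window between -0.012 and 0.012 m and contact force between wiper and window between 1 and 14 N), for 0.1 s.
2. the wiper passes the first third of the window, pressed lightly (y of wiper in the frame of window between -0.06 and -0.02 m and x of wiper in the frame of window between -0.012 and 0.012 m and contact force between wiper and window between 1 and 14 N), for 0.1 s.
3. the wiper passes the middle of the window, pressed lightly (y of wiper in the frame of window between -0.02 and 0.02 m and x of wiper in the frame of window between -0.012 and 0.012 m and contact force between wiper and window between 1 and 14 N), for 0.1 s.
4. the wiper passes the last third of the window, pressed lightly (y of wiper in the frame of window between 0.02 and 0.06 m and x of wiper in the frame of window between -0.012 and 0.012 m and contact force between wiper and window between 1 and 14 N), for 0.1 s.
5. the wiper reaches the window's other end, still pressed lightly (y of wiper in the frame of window between 0.075 and 0.125 m and x of wiper in the frame of window between -0.012 and 0.012 m and contact force between wiper and window between 1 and 14 N), for 0.1 s.
6. the wiper is back in its holder (x of wiper in the frame of holder_floor between -0.012 and 0.012 m and y of wiper in the frame of holder_floor between -0.012 and 0.012 m and z of wiper in the frame of holder_floor below 0.038 m and angle between wiper's own z axis and vertical below 0.12 rad and linear speed of wiper below 0.03 m/s), for 0.2 s.
7. every cassette that is there is fully home in the bay of its colour and all flaps are shut (z of cassette_red_mid in the frame of bay_red below -0.056 m and horizontal distance between cassette_red_mid and bay_red below 0.009 m and angle between each of cassette_red_mid, cassette_yellow_mid, cassette_blue_mid, cassette_white_mid's own z axis and vertical below 0.12 rad and z of cassette_yellow_mid in the frame of bay_yellow below -0.056 m and horizontal distance between cassette_yellow_mid and bay_yellow below 0.009 m and z of cassette_blue_mid in the frame of bay_blue below -0.056 m and horizontal distance between cassette_blue_mid and bay_blue below 0.009 m and z of cassette_white_mid in the frame of bay_white below -0.056 m and horizontal distance between cassette_white_mid and bay_white below 0.009 m and value of joint each of flap_red_l, flap_yellow_l, flap_blue_l, flap_white_l below 0.15 rad), for 0.2 s.
8. the start button is pressed (value of joint start above 0.004 m), for 0.05 s.
At the end, for the whole second after the job is handed in: Every cassette present is home in its colour's bay (centre within 3.5 mm of home depth, 9 mm of the bay's middle, tilt under 0.12 rad); all flaps shut (under 0.15 rad); wiper flat in its holder (within 12 mm of its middle each way); start button pressed and up again (all of step 6 and all of step 7 and value of joint start below 0.002 m); the robot touches nothing.
It fails at once if the window is pressed hard (over 25 N) (contact force between any of wiper, the fingers and window above 25 N).
It fails at once if one of the other things on the bench is disturbed (moved over 30 mm) (distance of any of oil, slidebox, mouse, dish, tin, marker from where it was at the start of the episode above 0.03 m).
Of cassette_red, cassette_yellow, cassette_blue, cassette_white only 2 to 4 are there at a start; the rules pass over those that are not, and their reading is None.
At some moment in a run one of cassette_red, cassette_yellow, cassette_blue, cassette_white may be knocked a few centimetres aside while the robot is not near it.
It also fails if it takes over 210 s, if anything falls off the work surface, if the arm or the gripper's body presses on something with over 40 N, if the wrist force passes 120 N, or if a joint passes its speed limit or range.

ROBOT

A 7-joint arm with a two-finger parallel gripper is mounted at the origin on the work surface. World frame = base frame: x ahead of the robot, y to its left, z up, the work surface at z = 0. Lengths are in m, angles in rad, forces in N, time in s.
With the tool pointing down it reaches from about 0.425 to 0.925 m from the base axis. Payload 6.8 kg.
Tool frame: the origin (TCP) lies between the finger pads; the fingertips stand r.tcp_to_tips ahead of it and the grasp point (between the pads) lies 3 mm ahead of it (r.tcp_to_tips is the distance from the TCP to the fingertips, in m); z points along the fingers, y is the line along which they close (so a half turn about z gives the same grasp; the last joint's range is limited). The gripper opens to 85 mm and grips with 20 to 120 N. Pads are 22 mm wide; open, the fingers measure 114 mm over their backs; the gripper's body (76 mm by 85 mm) begins 54 mm behind the grasp point. The pads swing forward as they close: fully open they stand 13 mm farther back than shut.
Start: joints at [-1.386, 0.477, 0.022, 1.555, -0.011, 1.109, -0.083], TCP at [0.195, 0.646, 0.226] pointing down, gripper open.
Joint ranges: [-2.96, 2.96], [-0.34, 2.1], [-1.41, 1.46], [0.24, 2.44], [-1.37, 4.51], [0.17, 1.92], [-2.96, 2.96]. Speed limits (rad/s): [2.39, 2.39, 3.14, 3.14, 3.14, 3.14, 3.14].

INTERFACE

Orientations are given as a rotation vector (axis times angle).
In Python, from bench import r gives the robot as it stands. The module is installed in compiled form; this text tells all that it offers.
- The arm moves only by the tool step_arm, never from a script. Its argument "moves" is a list of rows, each an object of numbers: "rx", "ry", "rz": the turn, a rotation vector about the tool's x, y, z in degrees; "dx", "dy", "dz": the shift along the tool's x, y, z in mm; "gripper": the opening, from -1 (shut) to 1 (fully open). In form: [{"rx": .., "ry": .., "rz": .., "dx": .., "dy": .., "dz": .., "gripper": ..}, ...]. A call has 1 to 20 rows; each row shifts and turns the commanded pose from where the row before left it, along the tool's axes as they then stand; what a row does not reach is not made up. A row lasts 1/8 s, in which the tool goes at most 62.5 mm and 10.7 degrees, less where a joint would pass 70% of its speed; a pose out of reach is approached as far as the arm can. A call is refused whole if a number of a shift passes 62.5 or a number of a turn 10.7, either way. A call with a gripper value outside its range is refused whole. The fingers move at their own pace and stop on an object; "grip_force" is the grip in N (left out, the last holds). Time passes only in rows, so rows that do not move let the fingers close. It gives the time, the measured TCP pose, the force, the opening and the grip force at its end, in the units of the state.
- r.get_obs(): the state, without advancing time (a new reading comes with each control period).
- r.grab_frame(name): name is "side" or "top" or "wrist"; returns the picture (384x512x3 uint8, blue, green, red); there is no depth.
- r.camera_info(name): a dict with "mtx" (3x3 intrinsics, pixels), "rvec" (rotation vector, rad) and "tvec" (3), from world to camera coordinates, as OpenCV has them. Camera axes: x right, y down, z forward; pixel columns grow to the right and rows downward; lengths in m; the calibration is good to about 2 mm. A picture is of the moment at which its call begins: read the wrist's pose just before it. camera_info takes no time and is no camera call; for the wrist camera it gives the pose at the moment of the call.
- r.hand_in(): hands the job in; it is judged then, once.
The state is a dict: "clock": time; "joints": joint angles; "qvel": joint speeds; "tau": joint torques, N m; "tcp_pos": TCP position; "orientation": TCP orientation; "contact_force": force on the tool from outside, world axes, zero at the start; "moment": the same for the moment, N m; "grip_width": finger opening in m; "gripper_force": force on a finger pad.
Only numpy, scipy, OpenCV 4.12 (cv2) and the standard library are available. Lean on these libraries where they do the work, as an engineer would, in place of code of your own. Each camera call takes 0.05 s, during which the arm holds its last target. There are 200 camera calls.

## Working session

There is one attempt and no reset: what is moved stays moved. The work goes in short steps, Python scripts to look and compute and a tool call to move; the robot and the scene stay as the last step left them, time stands still between calls to the robot, and variables do not carry over. Pictures are saved under pics/ and viewed, at most 14 in all, crops included, and the job is handed in when it is done.

Besides the shell and the picture viewer there is one more tool, called after "Call:" as name([rows], argument=value, ...), one row to a line, values as JSON. step_arm: Moves the arm, as the interface text tells. Its arguments: {"type":"object","properties":{"moves":{"type":"array","items":{"type":"object","properties":{"rx":{"type":"number"},"ry":{"type":"number"},"rz":{"type":"number"},"dx":{"type":"number"},"dy":{"type":"number"},"dz":{"type":"number"},"gripper":{"type":"number"}}}},"grip_force":{"type":"number"}},"required":["moves"]}

```bash
mkdir -p pics; cat > h.py <<'E'
import numpy as np, cv2
from bench import r
def cam(n):
    c=r.camera_info(n);R=cv2.Rodrigues(np.array(c["rvec"],float))[0];return np.array(c["mtx"],float),R,np.array(c["tvec"],float).ravel()
def ray(n,uv,z,C=None):
    K,R,t=C or cam(n);o=-R.T@t
    uv=np.atleast_2d(np.array(uv,float));d=(np.c_[uv,np.ones(len(uv))]@np.linalg.inv(K).T)@R
    return o+d*((z-o[2])/d[:,2])[:,None]
def proj(n,P,C=None):
    K,R,t=C or cam(n);p=(np.atleast_2d(P)@R.T+t)@K.T;return p[:,:2]/p[:,2:]
E
python3 - <<'E'
from h import *
o=r.get_obs();print({k:np.round(v,3) for k,v in o.items()},r.tcp_to_tips)
for n in("top","side"):
    f=r.grab_frame(n);cv2.imwrite(f"pics/{n}0.png",cv2.resize(f,(800,600),interpolation=cv2.INTER_CUBIC));cv2.imwrite(f"{n}0_raw.png",f)
    K,R,t=cam(n);print(n,K.round(1).tolist(),(-R.T@t).round(3),R.round(2).tolist())
E
```

```text
{'clock': np.float64(0.0), 'joints': array([-1.386,  0.478,  0.022,  1.556, -0.012,  1.109, -0.083]), 'qvel': array([ 0.   , -0.   ,  0.   , -0.002, -0.002,  0.   , -0.   ]), 'tau': array([-0.0000e+00, -5.9646e+01,  1.6080e+00, -2.8120e+01,  1.2000e-02,
        9.0000e-03, -0.0000e+00]), 'tcp_pos': array([0.195, 0.646, 0.225]), 'orientation': array([-4.580e-01, -3.108e+00,  3.000e-03]), 'contact_force': array([0.147, 0.464, 0.141]), 'moment': array([0.002, 0.005, 0.036]), 'gripper_force': np.float64(0.0), 'grip_width': np.float64(0.085)} 0.022
top [[373.3, 0.0, 256.1], [0.0, 373.3, 195.0], [0.0, 0.0, 1.0]] [0.269 0.012 1.298] [[0.01, -1.0, 0.01], [-0.98, -0.01, -0.19], [0.19, -0.01, -0.98]]
side [[400.4, 0.0, 246.7], [0.0, 400.4, 192.9], [0.0, 0.0, 1.0]] [-0.235 -1.037  0.921] [[0.83, -0.56, 0.02], [-0.29, -0.45, -0.85], [0.48, 0.7, -0.53]]
```

View pics/top0.png

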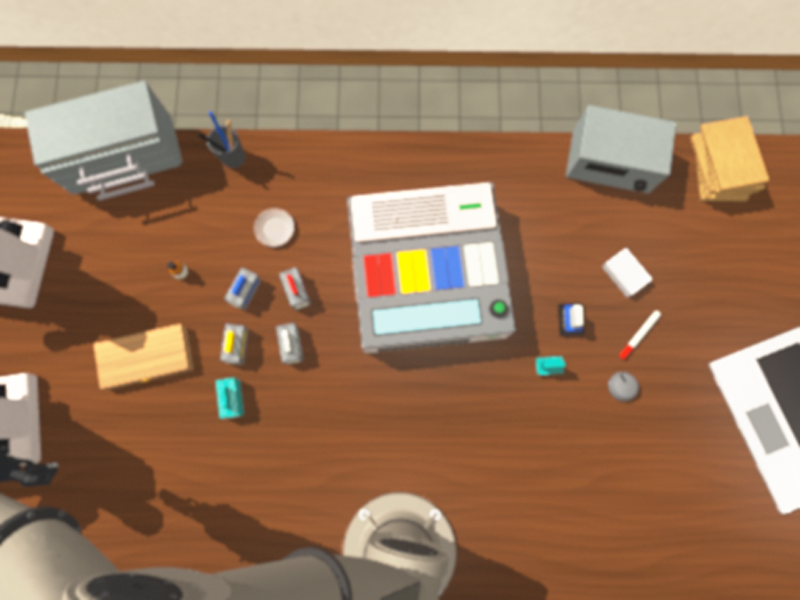

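View pics/side0.png

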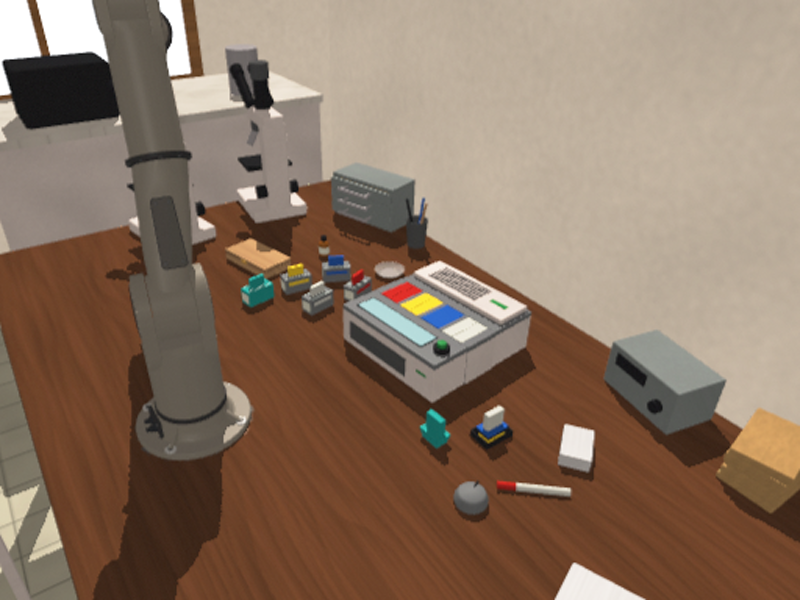

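The top view shows real cassettes with red (295,288), blue (241,288), yellow (233,344) and white (289,343) ribs. The turquoise decoy cassette is at (229,397). The wiper is in its black holder at (571,319), with a turquoise look-alike at (550,366). The button is at (500,308) and the window at (427,317), so I'll measure from here.

```bash
cat >> h.py <<'E'
RNG={'red':[((0,120,90),(6,255,255)),((174,120,90),(180,255,255))],'yellow':[((22,120,110),(34,255,255))],'blue':[((104,110,70),(120,255,255))],'green':[((50,120,50),(75,255,255))],
'pale':[((85,20,150),(100,110,255))],'white':[((0,0,185),(180,40,255))]}
def blobs(img,col,amin=15,box=None):
    hsv=cv2.cvtColor(img,cv2.COLOR_BGR2HSV);m=0
    for a,b in RNG[col]: m=m|cv2.inRange(hsv,a,b)
    if box is not None:
        q=np.zeros_like(m);x0,y0,x1,y1=box;q[y0:y1,x0:x1]=m[y0:y1,x0:x1];m=q
    n,L,S,c=cv2.connectedComponentsWithStats(m)
    return [(c[i],S[i][4],(L==i).astype(np.uint8)) for i in np.argsort(-S[:,4]) if i and S[i][4]>=amin]
def rect(m,n,z,C=None):
    p=cv2.findNonZero(m)[:,0,:];P=ray(n,p,z,C)[:,:2].astype(np.float32)*1000
    (c,s,a)=cv2.minAreaRect(P);a=a if s[0]>s[1] else a+90   # a: angle of long side
    return np.array(c)/1000,sorted(np.round(s)),(a+90)%180-90,P.mean(0)/1000
E
python3 - <<'E'
from h import *
f=cv2.imread("top0_raw.png")
for col,z in(('red',.104),('yellow',.104),('blue',.104),('white',.104),('pale',.106),('green',.126)):
    for c,a,m in blobs(f,col,box=(90,120,420,260)):
        zz=.073 if c[0]<220 else z
        if c[0]>340: zz=.067
        q=rect(m,"top",zz);print(col,c.round(1),a,'rect',q[0].round(4),q[1],round(q[2],1),'mean',q[3].round(4))
i=r.camera_info("wrist");K,R,t=cam("wrist");o=r.get_obs();Rt=cv2.Rodrigues(o["orientation"])[0]
print("wrist cam in tool",(Rt.T@(-R.T@t-o["tcp_pos"])).round(3),(R@Rt).round(2).tolist(),K.round(0).tolist())
E
```

```text
red [242.5 175.6] 485 rect [0.568  0.0465] [np.float64(60.0), np.float64(90.0)] 6.5 mean [0.5677 0.0466]
red [400.2 225.1] 53 rect [ 0.4112 -0.478 ] [np.float64(17.0), np.float64(34.0)] -40.8 mean [ 0.4117 -0.4782]
red [186.9 181.9] 41 rect [0.5522 0.2337] [np.float64(11.0), np.float64(45.0)] 20.2 mean [0.5519 0.2338]
yellow [264.1 173.3] 503 rect [ 0.5764 -0.0248] [np.float64(61.0), np.float64(92.0)] 6.5 mean [ 0.5761 -0.0246]
yellow [146.7 218.5] 65 rect [0.4273 0.3611] [np.float64(16.0), np.float64(43.0)] 0.4 mean [0.4272 0.3607]
blue [285.8 171. ] 446 rect [ 0.5844 -0.0964] [np.float64(57.0), np.float64(88.0)] 6.6 mean [ 0.5844 -0.0963]
blue [363.8 204.9] 67 rect [ 0.4839 -0.3677] [np.float64(30.0), np.float64(58.0)] 1.6 mean [ 0.4791 -0.3603]
blue [152.5 182.1] 48 rect [0.5498 0.3486] [np.float64(14.0), np.float64(39.0)] -23.0 mean [0.5505 0.349 ]
white [268.4 135.7] 2537 rect [ 0.708  -0.0443] [np.float64(102.0), np.float64(311.0)] -83.4 mean [ 0.7065 -0.0392]
white [271.9 202.1] 966 rect [ 0.4793 -0.0522] [np.float64(52.0), np.float64(222.0)] -83.2 mean [ 0.4795 -0.05  ]
white
[... 1099 characters left out ...]
4.4] 15 rect [0.5766 0.3437] [np.float64(10.0), np.float64(17.0)] -89.5 mean [0.577  0.3426]
white [143.5 227.5] 15 rect [0.3975 0.3681] [np.float64(10.0), np.float64(13.0)] -89.6 mean [0.3976 0.3696]
pale [272.9 202.3] 1116 rect [ 0.4788 -0.0527] [np.float64(54.0), np.float64(223.0)] -83.2 mean [ 0.4785 -0.0533]
green [319.2 196.4] 35 rect [ 0.495  -0.1999] [np.float64(16.0), np.float64(19.0)] -89.6 mean [ 0.4953 -0.2006]
green [300.8 131.6] 16 rect [ 0.7139 -0.1444] [np.float64(3.0), np.float64(37.0)] -89.5 mean [ 0.7137 -0.1452]
wrist cam in tool [ 0.081  0.001 -0.148] [[-0.0, 1.0, -0.0], [-0.95, -0.0, -0.31], [-0.31, 0.0, 0.95]] [[293.0, 0.0, 255.0], [0.0, 293.0, 191.0], [0.0, 0.0, 1.0]]
```

Call:
step_arm([
  {"rz": -8.4,"dz": -37},
  {"rz": -8.4,"dz": -37},
  {"dx": -34,"dy": -37},
  {"dx": -34,"dy": -37},
  {"dx": -34,"dy": -37},
  {"dx": -34,"dy": -37},
  {"dx": -34,"dy": -37},
  {"dx": -34,"dy": -37},
  {"dx": -34,"dy": -37},
  {"dx": -34,"dy": -37},
  {},
  {},
])

```text
invalid input at $.moves[0]: expected keys rx, ry, rz, dx, dy, dz, gripper
```

```bash
cat >> h.py <<'E'
def st():
    o=r.get_obs();R=cv2.Rodrigues(o["orientation"])[0]
    print("t %.2f tcp"%o["clock"],o["tcp_pos"].round(4),"xyaw %.2f"%np.degrees(np.arctan2(R[1,0],R[0,0])),"zaxis",R[:,2].round(4),"F",o["contact_force"].round(2),"w %.4f gf %.1f"%(o["grip_width"],o["gripper_force"]),"j",o["joints"].round(2));return o,R
def go(x,y,z,yaw=None):
    """shift needed (tool mm) after first turning x-yaw to yaw (deg) via rz"""
    o,R=st();y0=np.degrees(np.arctan2(R[1,0],R[0,0]));rz=0
    if yaw is not None: rz=-((yaw-y0+180)%360-180); R=R@cv2.Rodrigues(np.array([0,0,np.radians(rz)]))[0]
    print("go: rz %.2f then d(mm)"%rz,(R.T@(np.array([x,y,z])-o["tcp_pos"])*1000).round(1))
def shot(name):
    C=cam("wrist");f=r.grab_frame("wrist");cv2.imwrite(name+"_raw.png",f);np.savez(name+".npz",K=C[0],R=C[1],t=C[2]);return f,C
E
python3 - <<'E'
from h import *
st();f,C=shot("w1");cv2.imwrite("pics/w1.png",f)
E
```

```text
t 0.10 tcp [0.1946 0.6458 0.2247] xyaw 163.23 zaxis [-4.0e-04 -1.7e-03 -1.0e+00] F [ 0.98 -0.09 -0.4 ] w 0.0853 gf 0.0 j [-1.39  0.48  0.02  1.56 -0.01  1.11 -0.08]
```

View pics/w1.png

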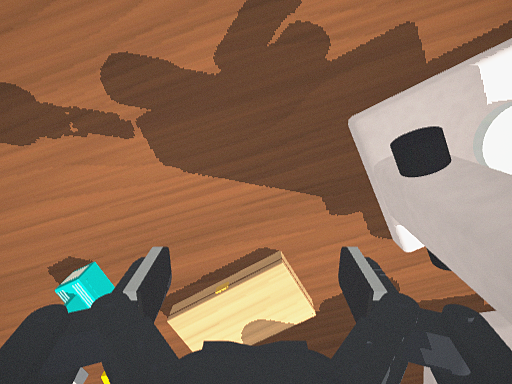

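The wrist camera sees the tool's +x side, and its bottom edge is blocked by the fingers. Every row needs all seven keys.

Call:
step_arm([
  {"rx": 0,"ry": 0,"rz": -8.4,"dx": 0,"dy": 0,"dz": -37,"gripper": 1},
  {"rx": 0,"ry": 0,"rz": -8.4,"dx": 0,"dy": 0,"dz": -37,"gripper": 1},
  {"rx": 0,"ry": 0,"rz": 0,"dx": -40,"dy": -37,"dz": 0,"gripper": 1},
  {"rx": 0,"ry": 0,"rz": 0,"dx": -40,"dy": -37,"dz": 0,"gripper": 1},
  {"rx": 0,"ry": 0,"rz": 0,"dx": -40,"dy": -37,"dz": 0,"gripper": 1},
  {"rx": 0,"ry": 0,"rz": 0,"dx": -40,"dy": -37,"dz": 0,"gripper": 1},
  {"rx": 0,"ry": 0,"rz": 0,"dx": -40,"dy": -37,"dz": 0,"gripper": 1},
  {"rx": 0,"ry": 0,"rz": 0,"dx": -40,"dy": -37,"dz": 0,"gripper": 1},
  {"rx": 0,"ry": 0,"rz": 0,"dx": -40,"dy": -37,"dz": 0,"gripper": 1},
  {"rx": 0,"ry": 0,"rz": 0,"dx": -40,"dy": -37,"dz": 0,"gripper": 1},
  {"rx": 0,"ry": 0,"rz": 0,"dx": 0,"dy": 0,"dz": 0,"gripper": 1},
])

```text
clock: 1.52
tcp_pos: [0.5189, 0.345, 0.2994]
orientation: [0.014, 3.14, -0.004]
contact_force: [-0.3, 0.6, 0.1]
grip_width: 0.0851
gripper_force: 0.0
```

```bash
python3 - <<'E'
from h import *
go(.575,-.377,.28,180)
E
```

```text
t 1.52 tcp [0.5189 0.345  0.2994] xyaw 179.50 zaxis [ 0.0015 -0.0026 -1.    ] F [-0.26  0.56  0.13] w 0.0851 gf 0.0 j [-0.79  0.33  0.13  1.6  -0.04  1.21  0.91]
go: rz -0.50 then d(mm) [ -56.1 -721.9   21.3]
```

Call:
step_arm([
  {"rx": 0,"ry": 0,"rz": -0.5,"dx": -4,"dy": -52,"dz": 1,"gripper": 1},
  {"rx": 0,"ry": 0,"rz": 0,"dx": -4,"dy": -52,"dz": 1,"gripper": 1},
  {"rx": 0,"ry": 0,"rz": 0,"dx": -4,"dy": -52,"dz": 1,"gripper": 1},
  {"rx": 0,"ry": 0,"rz": 0,"dx": -4,"dy": -52,"dz": 2,"gripper": 1},
  {"rx": 0,"ry": 0,"rz": 0,"dx": -4,"dy": -52,"dz": 2,"gripper": 1},
  {"rx": 0,"ry": 0,"rz": 0,"dx": -4,"dy": -52,"dz": 2,"gripper": 1},
  {"rx": 0,"ry": 0,"rz": 0,"dx": -4,"dy": -52,"dz": 2,"gripper": 1},
  {"rx": 0,"ry": 0,"rz": 0,"dx": -4,"dy": -52,"dz": 2,"gripper": 1},
  {"rx": 0,"ry": 0,"rz": 0,"dx": -4,"dy": -52,"dz": 2,"gripper": 1},
  {"rx": 0,"ry": 0,"rz": 0,"dx": -4,"dy": -52,"dz": 2,"gripper": 1},
  {"rx": 0,"ry": 0,"rz": 0,"dx": -4,"dy": -52,"dz": 2,"gripper": 1},
  {"rx": 0,"ry": 0,"rz": 0,"dx": -4,"dy": -52,"dz": 1,"gripper": 1},
  {"rx": 0,"ry": 0,"rz": 0,"dx": -4,"dy": -52,"dz": 1,"gripper": 1},
  {"rx": 0,"ry": 0,"rz": 0,"dx": -4,"dy": -46,"dz": 0,"gripper": 1},
  {"rx": 0,"ry": 0,"rz": 0,"dx": 0,"dy": 0,"dz": 0,"gripper": 1},
  {"rx": 0,"ry": 0,"rz": 0,"dx": 0,"dy": 0,"dz": 0,"gripper": 1},
])

```text
clock: 3.52
tcp_pos: [0.5776, -0.3695, 0.278]
orientation: [0.016, -3.141, -0.002]
contact_force: [0.7, 0.6, -0.0]
grip_width: 0.0856
gripper_force: 0.0
```

```bash
python3 - <<'E'
from h import *
st();f,C=shot("w2");cv2.imwrite("pics/w2.png",f)
E
```

```text
t 3.52 tcp [ 0.5776 -0.3695  0.278 ] xyaw -179.41 zaxis [-5.0e-04  1.5e-03 -1.0e+00] F [ 0.69  0.58 -0.02] w 0.0856 gf 0.0 j [ 0.18  0.48  0.45  1.49 -0.22  1.22  2.24]
```

View pics/w2.png

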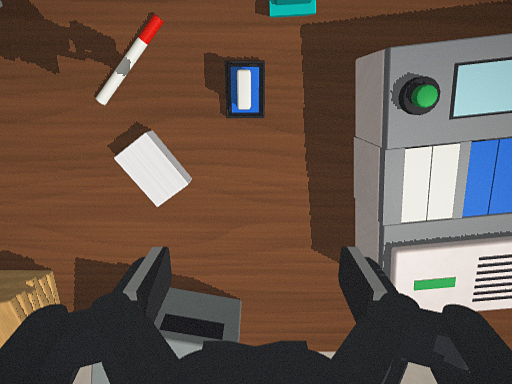

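The wrist view shows the wiper's white handle on its blue plate in the black holder at (244,89). The turquoise look-alike is at (293,5), the marker at (130,60), the tin at (152,168) and the button at (424,96).

```bash
python3 - <<'E'
from h import *
f=cv2.imread("w2_raw.png");d=np.load("w2.npz");C=(d['K'],d['R'],d['t'])
for c,a,m in blobs(f,'white',50,box=(225,60,265,118)): print('handle',c.round(1),a,rect(m,'w',.067,C))
for c,a,m in blobs(f,'blue',50,box=(220,55,270,120)): print('plate',c.round(1),a,rect(m,'w',.027,C))
q=((f.max(2)<70)*255).astype(np.uint8); z=np.zeros_like(q); z[52:125,222:270]=q[52:125,222:270]
n,L,S,c=cv2.connectedComponentsWithStats(z); i=1+np.argmax(S[1:,4]); print('holder',c[i],S[i],rect((L==i).astype(np.uint8),'w',.016,C))
for c,a,m in blobs(f,'green',50,box=(390,60,450,130)): print('btn',c.round(1),a,rect(m,'w',.126,C))
for col in('white','blue'):
  for c,a,m in blobs(f,col,500,box=(380,120,512,240)): print('bay',col,c.round(1),a,rect(m,'w',.104,C))
E
```

```text
handle [243.7  89. ] 468 (array([ 0.49164557, -0.38116956]), [np.float64(14.0), np.float64(42.0)], 0.2725963890552521, array([ 0.49142832, -0.3813871 ], dtype=float32))
plate [245.1  89.5] 735 (array([ 0.49130444, -0.38203619]), [np.float64(35.0), np.float64(56.0)], 0.7569047808647156, array([ 0.49152744, -0.38082036], dtype=float32))
holder [243.009839    85.66905188] [ 222   57   43   61 1118] (array([ 0.48914069, -0.38439188]), [np.float64(57.0), np.float64(75.0)], 0.5387359261512756, array([ 0.48689005, -0.38393134], dtype=float32))
btn [424.2  95.6] 487 (array([ 0.49647391, -0.20400479]), [np.float64(21.0), np.float64(25.0)], 81.69766235351562, array([ 0.4965368 , -0.20394073], dtype=float32))
bay white [442.8 181. ] 1897 (array([ 0.59139655, -0.15229089]), [np.float64(30.0), np.float64(89.0)], 6.6859636306762695, array([ 0.58965826, -0.15259382], dtype=float32))
bay white [415.7 183.7] 1884 (array([ 0.59492224, -0.18287134]), [np.float64(29.0), np.float64(89.0)], 6.5662617683410645, array([ 0.5931113, -0.1831105], dtype=float32))
bay blue [488.9 178.1] 3356 (array([ 0.58509576, -0.09742133]), [np.float64(57.0), np.float64(90.0)], 6.620384693145752, array([ 0.5857754 , -0.10059945], dtype=float32))
```

Call:
step_arm([
  {"rx": 0,"ry": 0,"rz": 0,"dx": 29,"dy": -4,"dz": 30,"gripper": 0},
  {"rx": 0,"ry": 0,"rz": 0,"dx": 29,"dy": -4,"dz": 40,"gripper": 0},
  {"rx": 0,"ry": 0,"rz": 0,"dx": 28,"dy": -3,"dz": 40,"gripper": 0},
  {"rx": 0,"ry": 0,"rz": 0,"dx": 0,"dy": 0,"dz": 40,"gripper": 0},
  {"rx": 0,"ry": 0,"rz": 0,"dx": 0,"dy": 0,"dz": 0,"gripper": 0},
  {"rx": 0,"ry": 0,"rz": 0,"dx": 0,"dy": 0,"dz": 0,"gripper": 0},
])

```text
clock: 4.32
tcp_pos: [0.4929, -0.3824, 0.1302]
orientation: [-0.017, 3.14, -0.001]
contact_force: [0.4, -0.5, 0.4]
grip_width: 0.0428
gripper_force: 0.0
```

```bash
python3 - <<'E'
from h import *
go(.4915,-.3813,.055,-179.5)
E
```

```text
t 4.33 tcp [ 0.4929 -0.3824  0.1302] xyaw -179.36 zaxis [ 2.e-03 -7.e-04 -1.e+00] F [ 0.35 -0.51  0.37] w 0.0428 gf 0.0 j [ 0.26  0.52  0.41  1.79 -0.26  0.88  2.37]
go: rz 0.14 then d(mm) [ 1.5  1.1 75.2]
```

Call:
step_arm([
  {"rx": 0,"ry": 0,"rz": 0,"dx": 1.5,"dy": 1,"dz": 30,"gripper": 0},
  {"rx": 0,"ry": 0,"rz": 0,"dx": 0,"dy": 0,"dz": 30,"gripper": 0},
  {"rx": 0,"ry": 0,"rz": 0,"dx": 0,"dy": 0,"dz": 15,"gripper": 0},
  {"rx": 0,"ry": 0,"rz": 0,"dx": 0,"dy": 0,"dz": 0,"gripper": 0},
  {"rx": 0,"ry": 0,"rz": 0,"dx": 0,"dy": 0,"dz": 0,"gripper": 0},
  {"rx": 0,"ry": 0,"rz": 0,"dx": 0,"dy": 0,"dz": 0,"gripper": -1},
  {"rx": 0,"ry": 0,"rz": 0,"dx": 0,"dy": 0,"dz": 0,"gripper": -1},
  {"rx": 0,"ry": 0,"rz": 0,"dx": 0,"dy": 0,"dz": 0,"gripper": -1},
  {"rx": 0,"ry": 0,"rz": 0,"dx": 0,"dy": 0,"dz": 0,"gripper": -1},
  {"rx": 0,"ry": 0,"rz": 0,"dx": 0,"dy": 0,"dz": 0,"gripper": -1},
  {"rx": 0,"ry": 0,"rz": 0,"dx": 0,"dy": 0,"dz": 0,"gripper": -1},
], grip_force=30)

```text
clock: 5.7
tcp_pos: [0.49, -0.3822, 0.0538]
orientation: [-0.014, 3.141, -0.001]
contact_force: [1.6, -2.1, 1.8]
grip_width: 0.0146
gripper_force: 32.9
```

```bash
python3 - <<'E'
from h import *
import math
o,_=st()
# scanner frame
w=np.array([.4788,-.0530]);a=math.radians(6.6);ex=np.array([math.cos(a),math.sin(a)]);ey=np.array([-ex[1],ex[0]])
for n,p in dict(btn=(.4965,-.204),red=(.568,.0465),yel=(.5764,-.0247),blu=(.5848,-.0969),whi=(.593,-.1672)).items():
    v=np.array(p)-w;print(n,(v@ex).round(4),(v@ey).round(4))
for y in(-.1,.1): print(w+y*ey)
E
```

```text
t 5.70 tcp [ 0.49   -0.3822  0.0538] xyaw -179.48 zaxis [ 7.e-04 -5.e-04 -1.e+00] F [ 1.57 -2.07  1.76] w 0.0146 gf 32.9 j [ 0.29  0.62  0.37  1.84 -0.31  0.74  2.41]
btn 0.0002 -0.152
red 0.1 0.0886
yel 0.1002 0.0169
blu 0.1003 -0.0558
whi 0.1003 -0.1266
[ 0.49029372 -0.15233728]
[0.46730628 0.04633728]
```

Call:
step_arm([
  {"rx": 0,"ry": 0,"rz": 0,"dx": 0,"dy": 0,"dz": -20,"gripper": -1},
  {"rx": 0,"ry": 0,"rz": 0,"dx": 0,"dy": 0,"dz": -45,"gripper": -1},
  {"rx": 0,"ry": 0,"rz": 0,"dx": 0,"dy": 0,"dz": -45,"gripper": -1},
  {"rx": 0,"ry": 0,"rz": -3,"dx": 0,"dy": 0,"dz": -45,"gripper": -1},
  {"rx": 0,"ry": 0,"rz": -3,"dx": 0,"dy": 0,"dz": 0,"gripper": -1},
  {"rx": 0,"ry": 0,"rz": 0,"dx": 0,"dy": 45,"dz": 0,"gripper": -1},
  {"rx": 0,"ry": 0,"rz": 0,"dx": 0,"dy": 45,"dz": 0,"gripper": -1},
  {"rx": 0,"ry": 0,"rz": 0,"dx": 0,"dy": 45,"dz": 0,"gripper": -1},
  {"rx": 0,"ry": 0,"rz": 0,"dx": 0,"dy": 45,"dz": 0,"gripper": -1},
  {"rx": 0,"ry": 0,"rz": 0,"dx": 0,"dy": 45,"dz": 0,"gripper": -1},
  {"rx": 0,"ry": 0,"rz": 0,"dx": 0,"dy": 0,"dz": 0,"gripper": -1},
  {"rx": 0,"ry": 0,"rz": 0,"dx": 0,"dy": 0,"dz": 0,"gripper": -1},
  {"rx": 0,"ry": 0,"rz": 0,"dx": 0,"dy": 0,"dz": 0,"gripper": -1},
])

```text
clock: 7.32
tcp_pos: [0.4639, -0.1598, 0.2089]
orientation: [-0.175, 3.137, -0.001]
contact_force: [-0.0, 0.6, -0.4]
grip_width: 0.0148
gripper_force: 32.6
```

```bash
python3 - <<'E'
from h import *
go(.4897,-.1474,.165,-173.4)
f,C=shot("w3");cv2.imwrite("pics/w3.png",f)
E
```

```text
t 7.33 tcp [ 0.4639 -0.1598  0.2089] xyaw -173.61 zaxis [ 1.e-04 -5.e-04 -1.e+00] F [-0.05  0.62 -0.4 ] w 0.0148 gf 32.6 j [-0.12  0.19  0.37  2.02 -0.09  0.94  1.98]
go: rz -0.21 then d(mm) [-27.    9.3  43.9]
```

View pics/w3.png

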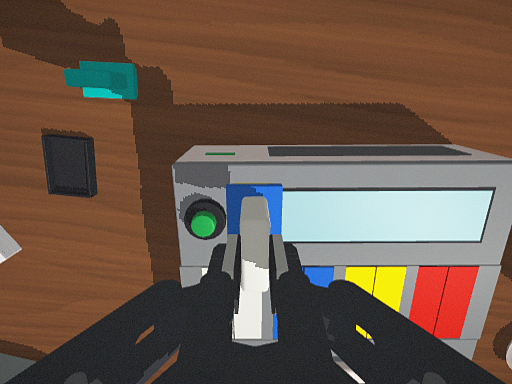

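The wiper is held level and the holder at (70,165) is now empty. The window spans about (283–495, 215), with the button at (204,222).

Call:
step_arm([
  {"rx": 0,"ry": 0,"rz": -0.2,"dx": -14,"dy": 5,"dz": 0,"gripper": -1},
  {"rx": 0,"ry": 0,"rz": 0,"dx": -13,"dy": 4,"dz": 20,"gripper": -1},
  {"rx": 0,"ry": 0,"rz": 0,"dx": 0,"dy": 0,"dz": 20,"gripper": -1},
  {"rx": 0,"ry": 0,"rz": 0,"dx": 0,"dy": 0,"dz": 4,"gripper": -1},
  {"rx": 0,"ry": 0,"rz": 0,"dx": 0,"dy": 0,"dz": 3,"gripper": -1},
  {"rx": 0,"ry": 0,"rz": 0,"dx": 0,"dy": 0,"dz": 3,"gripper": -1},
  {"rx": 0,"ry": 0,"rz": 0,"dx": 0,"dy": 0,"dz": 0,"gripper": -1},
  {"rx": 0,"ry": 0,"rz": 0,"dx": 0,"dy": 0,"dz": 0,"gripper": -1},
])

```text
clock: 8.38
tcp_pos: [0.4901, -0.1463, 0.159]
orientation: [-0.184, 3.135, -0.0]
contact_force: [0.5, 0.6, -1.8]
grip_width: 0.0149
gripper_force: 32.6
```

```bash
python3 - <<'E'
from h import *
go(.4897,-.1474,.152,-173.4)
go(.4673,.0463,.152,-173.4)
E
```

```text
t 8.38 tcp [ 0.4901 -0.1463  0.159 ] xyaw -173.28 zaxis [ 7.e-04  0.e+00 -1.e+00] F [ 0.54  0.57 -1.79] w 0.0149 gf 32.6 j [-0.12  0.3   0.35  2.03 -0.13  0.84  1.99]
go: rz 0.12 then d(mm) [ 0.5 -1.   7. ]
t 8.38 tcp [ 0.4901 -0.1463  0.159 ] xyaw -173.28 zaxis [ 7.e-04  0.e+00 -1.e+00] F [ 0.54  0.57 -1.79] w 0.0149 gf 32.6 j [-0.12  0.3   0.35  2.03 -0.13  0.84  1.99]
go: rz 0.12 then d(mm) [  0.5 194.    7. ]
```

Call:
step_arm([
  {"rx": 0,"ry": 0,"rz": 0,"dx": 0.5,"dy": -1,"dz": 2,"gripper": -1},
  {"rx": 0,"ry": 0,"rz": 0,"dx": 0,"dy": 0,"dz": 2,"gripper": -1},
  {"rx": 0,"ry": 0,"rz": 0,"dx": 0,"dy": 0,"dz": 1.5,"gripper": -1},
  {"rx": 0,"ry": 0,"rz": 0,"dx": 0,"dy": 0,"dz": 0,"gripper": -1},
  {"rx": 0,"ry": 0,"rz": 0,"dx": 0,"dy": 0,"dz": 0,"gripper": -1},
  {"rx": 0,"ry": 0,"rz": 0,"dx": 0,"dy": 0,"dz": 0,"gripper": -1},
])

```text
clock: 9.12
tcp_pos: [0.4899, -0.1474, 0.1533]
orientation: [-0.184, 3.135, -0.0]
contact_force: [0.9, -0.2, 5.0]
grip_width: 0.0147
gripper_force: 33.2
```

```bash
python3 - <<'E'
from h import *
st()
E
```

```text
t 9.12 tcp [ 0.4899 -0.1474  0.1533] xyaw -173.28 zaxis [ 8.e-04 -1.e-04 -1.e+00] F [ 0.93 -0.22  5.  ] w 0.0147 gf 33.2 j [-0.12  0.31  0.34  2.03 -0.14  0.82  2.  ]
```

Call:
step_arm([
  {"rx": 0,"ry": 0,"rz": 0,"dx": 0,"dy": 8,"dz": 0,"gripper": -1},
  {"rx": 0,"ry": 0,"rz": 0,"dx": 0,"dy": 10,"dz": 0,"gripper": -1},
  {"rx": 0,"ry": 0,"rz": 0,"dx": 0,"dy": 10,"dz": 0,"gripper": -1},
  {"rx": 0,"ry": 0,"rz": 0,"dx": 0,"dy": 10,"dz": 0,"gripper": -1},
  {"rx": 0,"ry": 0,"rz": 0,"dx": 0,"dy": 10,"dz": 0,"gripper": -1},
  {"rx": 0,"ry": 0,"rz": 0,"dx": 0,"dy": 10,"dz": 0,"gripper": -1},
  {"rx": 0,"ry": 0,"rz": 0,"dx": 0,"dy": 10,"dz": 0,"gripper": -1},
  {"rx": 0,"ry": 0,"rz": 0,"dx": 0,"dy": 10,"dz": 0,"gripper": -1},
  {"rx": 0,"ry": 0,"rz": 0,"dx": 0,"dy": 10,"dz": 0,"gripper": -1},
])

```text
clock: 10.25
tcp_pos: [0.479, -0.0593, 0.1531]
orientation: [0.184, -3.136, -0.0]
contact_force: [1.7, -3.3, 4.0]
grip_width: 0.0145
gripper_force: 33.3
```

```bash
python3 - <<'E'
from h import *
go(.4672,.0473,.153,-173.4)
E
```

```text
t 10.25 tcp [ 0.479  -0.0593  0.1531] xyaw -173.28 zaxis [-2.e-04 -0.e+00 -1.e+00] F [ 1.66 -3.35  4.  ] w 0.0145 gf 33.3 j [-0.27  0.26  0.31  2.09 -0.11  0.8   1.79]
go: rz 0.12 then d(mm) [-5.000e-01  1.072e+02  1.000e-01]
```

Call:
step_arm([
  {"rx": 0,"ry": 0,"rz": 0,"dx": 0,"dy": 10,"dz": 0,"gripper": -1},
  {"rx": 0,"ry": 0,"rz": 0,"dx": 0,"dy": 10,"dz": 0,"gripper": -1},
  {"rx": 0,"ry": 0,"rz": 0,"dx": 0,"dy": 10,"dz": 0,"gripper": -1},
  {"rx": 0,"ry": 0,"rz": 0,"dx": 0,"dy": 10,"dz": 0,"gripper": -1},
  {"rx": 0,"ry": 0,"rz": 0,"dx": 0,"dy": 10,"dz": 0,"gripper": -1},
  {"rx": 0,"ry": 0,"rz": 0,"dx": 0,"dy": 10,"dz": 0,"gripper": -1},
  {"rx": 0,"ry": 0,"rz": 0,"dx": 0,"dy": 10,"dz": 0,"gripper": -1},
  {"rx": 0,"ry": 0,"rz": 0,"dx": 0,"dy": 10,"dz": 0,"gripper": -1},
  {"rx": 0,"ry": 0,"rz": 0,"dx": 0,"dy": 10,"dz": 0,"gripper": -1},
  {"rx": 0,"ry": 0,"rz": 0,"dx": 0,"dy": 10,"dz": 0,"gripper": -1},
  {"rx": 0,"ry": 0,"rz": 0,"dx": 0,"dy": 5,"dz": 0,"gripper": -1},
  {"rx": 0,"ry": 0,"rz": 0,"dx": 0,"dy": 0,"dz": 0,"gripper": -1},
  {"rx": 0,"ry": 0,"rz": 0,"dx": 0,"dy": 0,"dz": 0,"gripper": -1},
])

```text
clock: 11.88
tcp_pos: [0.4668, 0.0449, 0.1531]
orientation: [0.184, -3.136, -0.001]
contact_force: [-0.2, -0.4, 4.7]
grip_width: 0.0146
gripper_force: 33.2
```

```bash
python3 - <<'E'
from h import *
st()
E
```

```text
t 11.88 tcp [0.4668 0.0449 0.1531] xyaw -173.27 zaxis [-3.e-04  9.e-04 -1.e+00] F [-0.25 -0.39  4.73] w 0.0146 gf 33.2 j [-0.45  0.23  0.25  2.12 -0.08  0.8   1.54]
```

Call:
step_arm([
  {"rx": 0,"ry": 0,"rz": 0,"dx": 0,"dy": 0,"dz": -17,"gripper": -1},
  {"rx": 0,"ry": 0,"rz": 0,"dx": 0,"dy": 0,"dz": -40,"gripper": -1},
  {"rx": 0,"ry": 0,"rz": 3.1,"dx": 0,"dy": 0,"dz": 0,"gripper": -1},
  {"rx": 0,"ry": 0,"rz": 3.1,"dx": 0,"dy": 0,"dz": 0,"gripper": -1},
  {"rx": 0,"ry": 0,"rz": 0,"dx": -2.2,"dy": -47,"dz": 0,"gripper": -1},
  {"rx": 0,"ry": 0,"rz": 0,"dx": -2.2,"dy": -47.5,"dz": 0,"gripper": -1},
  {"rx": 0,"ry": 0,"rz": 0,"dx": -2.2,"dy": -47.5,"dz": 0,"gripper": -1},
  {"rx": 0,"ry": 0,"rz": 0,"dx": -2.2,"dy": -47.5,"dz": 0,"gripper": -1},
  {"rx": 0,"ry": 0,"rz": 0,"dx": -2.2,"dy": -47.5,"dz": 0,"gripper": -1},
  {"rx": 0,"ry": 0,"rz": 0,"dx": -2.2,"dy": -47.5,"dz": 0,"gripper": -1},
  {"rx": 0,"ry": 0,"rz": 0,"dx": -2.2,"dy": -47.5,"dz": 0,"gripper": -1},
  {"rx": 0,"ry": 0,"rz": 0,"dx": -2.2,"dy": -47.5,"dz": 0,"gripper": -1},
  {"rx": 0,"ry": 0,"rz": 0,"dx": -2.2,"dy": -47.5,"dz": 0,"gripper": -1},
  {"rx": 0,"ry": 0,"rz": 0,"dx": 0,"dy": 0,"dz": 50,"gripper": -1},
  {"rx": 0,"ry": 0,"rz": 0,"dx": 0,"dy": 0,"dz": 30,"gripper": -1},
  {"rx": 0,"ry": 0,"rz": 0,"dx": 0,"dy": 0,"dz": 0,"gripper": -1},
  {"rx": 0,"ry": 0,"rz": 0,"dx": 0,"dy": 0,"dz": 0,"gripper": -1},
  {"rx": 0,"ry": 0,"rz": 0,"dx": 0,"dy": 0,"dz": 0,"gripper": -1},
])

```text
clock: 14.12
tcp_pos: [0.4915, -0.3829, 0.1317]
orientation: [-0.015, 3.139, -0.002]
contact_force: [0.4, 0.1, -2.2]
grip_width: 0.015
gripper_force: 32.6
```

```bash
python3 - <<'E'
from h import *
go(.490,-.3822,.0545,-179.48)
f,C=shot("w4");cv2.imwrite("pics/w4.png",f)
E
```

```text
t 14.12 tcp [ 0.4915 -0.3829  0.1317] xyaw -179.47 zaxis [ 0.0024 -0.0012 -1.    ] F [ 0.41  0.05 -2.19] w 0.0150 gf 32.6 j [ 0.23  0.52  0.45  1.8  -0.29  0.88  2.39]
go: rz 0.01 then d(mm) [ 1.7  0.8 77.2]
```

View pics/w4.png

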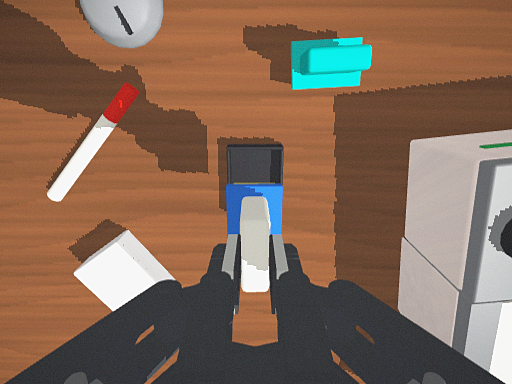

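The wiper hangs directly over its holder at (255,165). I'll lower and release it.

Call:
step_arm([
  {"rx": 0,"ry": 0,"rz": 0,"dx": 1.7,"dy": 0.8,"dz": 27,"gripper": -1},
  {"rx": 0,"ry": 0,"rz": 0,"dx": 0,"dy": 0,"dz": 27,"gripper": -1},
  {"rx": 0,"ry": 0,"rz": 0,"dx": 0,"dy": 0,"dz": 12,"gripper": -1},
  {"rx": 0,"ry": 0,"rz": 0,"dx": 0,"dy": 0,"dz": 6,"gripper": -1},
  {"rx": 0,"ry": 0,"rz": 0,"dx": 0,"dy": 0,"dz": 4.5,"gripper": -1},
  {"rx": 0,"ry": 0,"rz": 0,"dx": 0,"dy": 0,"dz": 0,"gripper": -1},
  {"rx": 0,"ry": 0,"rz": 0,"dx": 0,"dy": 0,"dz": 0,"gripper": -1},
  {"rx": 0,"ry": 0,"rz": 0,"dx": 0,"dy": 0,"dz": 0,"gripper": -0.4},
  {"rx": 0,"ry": 0,"rz": 0,"dx": 0,"dy": 0,"dz": 0,"gripper": 0},
  {"rx": 0,"ry": 0,"rz": 0,"dx": 0,"dy": 0,"dz": 0,"gripper": 0},
  {"rx": 0,"ry": 0,"rz": 0,"dx": 0,"dy": 0,"dz": 0,"gripper": 0},
  {"rx": 0,"ry": 0,"rz": 0,"dx": 0,"dy": 0,"dz": -20,"gripper": 0},
  {"rx": 0,"ry": 0,"rz": 0,"dx": 0,"dy": 0,"dz": -50,"gripper": 0},
  {"rx": 0,"ry": 0,"rz": 0,"dx": 0,"dy": 0,"dz": -60,"gripper": 0},
  {"rx": 0,"ry": 0,"rz": 0,"dx": -20,"dy": 10,"dz": -60,"gripper": 0},
  {"rx": 0,"ry": 0,"rz": 0,"dx": -50,"dy": 10,"dz": 0,"gripper": 0},
  {"rx": 0,"ry": 0,"rz": 0,"dx": 0,"dy": 0,"dz": 0,"gripper": 0},
])

```text
clock: 16.3
tcp_pos: [0.5628, -0.3583, 0.2439]
orientation: [-0.024, 3.138, 0.0]
contact_force: [-0.5, 1.4, -1.1]
grip_width: 0.0427
gripper_force: 0.0
```

```bash
python3 - <<'E'
from h import *
st();f,C=shot("w5")
for col,z in(('white',.067),('blue',.027)):
  for c,a,m in blobs(f,col,150,box=(150,30,350,200)): print(col,c.round(1),a,rect(m,'w',z,C))
t=r.grab_frame("top");cv2.imwrite("top1_raw.png",t)
for col in('red','yellow','blue','white'):
    for c,a,m in blobs(t,col,25,box=(100,160,215,240)): print(col,c.round(1),a)
cv2.imwrite("pics/comb5.png",np.hstack([f[0:260,100:420],cv2.resize(t[150:250,90:210],(312,260),interpolation=cv2.INTER_CUBIC)]))
go(.62,.30,.30,180)
E
```

```text
t 16.30 tcp [ 0.5628 -0.3583  0.2439] xyaw -179.12 zaxis [ 3.9e-03  2.0e-04 -1.0e+00] F [-0.53  1.4  -1.07] w 0.0427 gf 0.0 j [ 0.13  0.48  0.49  1.58 -0.24  1.14  2.27]
white [233.6 101.2] 594 (array([ 0.49089456, -0.38010715]), [np.float64(16.0), np.float64(42.0)], 0.8135772943496704, array([ 0.49034622, -0.38039762], dtype=float32))
white [157.7 189.9] 354 (array([ 0.58651062, -0.46452002]), [np.float64(27.0), np.float64(33.0)], -5.607879638671875, array([ 0.5902656 , -0.46940702], dtype=float32))
blue [236.7  99.6] 834 (array([ 0.49114807, -0.38157141]), [np.float64(36.0), np.float64(56.0)], 0.5621316432952881, array([ 0.48967627, -0.37929606], dtype=float32))
red [186.8 181.8] 42
yellow [146.7 218.5] 67
blue [152.4 182.1] 51
white [181.8 218.2] 83
t 16.40 tcp [ 0.5582 -0.3611  0.2428] xyaw -179.43 zaxis [-3.e-04 -4.e-04 -1.e+00] F [-0.63  0.72 -0.8 ] w 0.0428 gf 0.0 j [ 0.13  0.48  0.49  1.59 -0.24  1.14  2.27]
go: rz 0.57 then d(mm) [-61.8 661.  -57.5]
```

View pics/comb5.png

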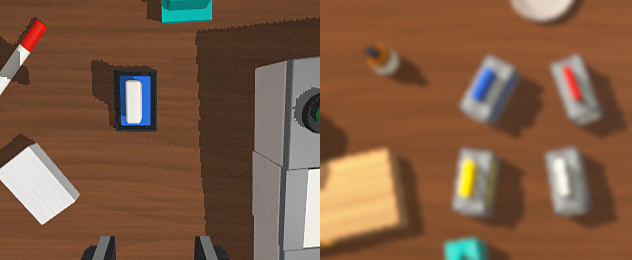

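The wiper sits in its holder again at (0.491,-0.381), within 1 mm of where it started. The cassettes haven't moved, so I'll go and look at them.

Call:
step_arm([
  {"rx": 0,"ry": 0,"rz": 0.5,"dx": -1,"dy": 50,"dz": -5,"gripper": 0},
  {"rx": 0,"ry": 0,"rz": 0,"dx": -1,"dy": 50,"dz": -5,"gripper": 0},
  {"rx": 0,"ry": 0,"rz": 0,"dx": -1,"dy": 50,"dz": -5,"gripper": 0},
  {"rx": 0,"ry": 0,"rz": 0,"dx": -1,"dy": 50,"dz": -5,"gripper": 0},
  {"rx": 0,"ry": 0,"rz": 0,"dx": -1,"dy": 50,"dz": -5,"gripper": 0},
  {"rx": 0,"ry": 0,"rz": 0,"dx": -1,"dy": 50,"dz": -5,"gripper": 0},
  {"rx": 0,"ry": 0,"rz": 0,"dx": -1,"dy": 50,"dz": -5,"gripper": 0},
  {"rx": 0,"ry": 0,"rz": 0,"dx": -1,"dy": 50,"dz": -5,"gripper": 0},
  {"rx": 0,"ry": 0,"rz": 0,"dx": -1,"dy": 50,"dz": -5,"gripper": 0},
  {"rx": 0,"ry": 0,"rz": 0,"dx": -2,"dy": 50,"dz": -5,"gripper": 0},
  {"rx": 0,"ry": 0,"rz": 0,"dx": -2,"dy": 50,"dz": -5,"gripper": 0},
  {"rx": 0,"ry": 0,"rz": 0,"dx": -2,"dy": 50,"dz": 0,"gripper": 0},
  {"rx": 0,"ry": 0,"rz": 0,"dx": -2,"dy": 50,"dz": 0,"gripper": 0},
  {"rx": 0,"ry": 0,"rz": 0,"dx": 0,"dy": 10,"dz": 0,"gripper": 0},
  {"rx": 0,"ry": 0,"rz": 0,"dx": 0,"dy": 0,"dz": 0,"gripper": 0},
  {"rx": 0,"ry": 0,"rz": 0,"dx": 0,"dy": 0,"dz": 0,"gripper": 0},
])

```text
clock: 18.4
tcp_pos: [0.5752, 0.2958, 0.2974]
orientation: [0.005, 3.141, -0.002]
contact_force: [0.2, 0.4, -0.0]
grip_width: 0.0426
gripper_force: 0.0
```

```bash
python3 - <<'E'
from h import *
st();f,C=shot("w6");cv2.imwrite("pics/w6.png",f)
for col in('red','yellow','blue','white'):
    for c,a,m in blobs(f,col,60,box=(60,0,440,330)): q=rect(m,'w',.073,C);print(col,c.round(1),a,q[0].round(4),q[1],round(q[2],1))
E
```

```text
t 18.40 tcp [0.5752 0.2958 0.2974] xyaw 179.82 zaxis [ 3.0e-04 -1.2e-03 -1.0e+00] F [ 0.16  0.42 -0.05] w 0.0426 gf 0.0 j [-0.78  0.38  0.29  1.56 -0.11  1.22  1.09]
red [ 66.5 172.1] 705 [0.5818 0.0575] [np.float64(26.0), np.float64(88.0)] -12.0
red [209.1 142.5] 385 [0.5532 0.2395] [np.float64(14.0), np.float64(44.0)] 22.2
red [225.2 133.5] 70 [0.5417 0.2603] [np.float64(2.0), np.float64(53.0)] 21.9
yellow [312.3  34.6] 520 [0.4309 0.3627] [np.float64(13.0), np.float64(46.0)] -4.7
yellow [292.1  37.1] 76 [0.4341 0.3399] [np.float64(2.0), np.float64(54.0)] -4.7
blue [297.6 141. ] 382 [0.5516 0.3508] [np.float64(14.0), np.float64(43.0)] -24.4
blue [281.8 131.7] 62 [0.5398 0.3309] [np.float64(2.0), np.float64(53.0)] -25.7
white [114.  168.8] 6124 [0.6074 0.116 ] [np.float64(46.0), np.float64(280.0)] 6.6
white [ 84.9 256.2] 3102 [0.7152 0.0408] [np.float64(89.0), np.float64(113.0)] 6.6
white [250.8 226.4] 1914 [0.6706 0.2918] [np.float64(70.0), np.float64(75.0)] -41.5
white [209.  38.] 541 [0.4362 0.2461] [np.float64(14.0), np.float64(66.0)] 12.4
white [71.7 30.9] 373 [0.4294 0.0962] [
[... 312 characters left out ...]
.4367 0.376 ] [np.float64(3.0), np.float64(69.0)] -5.0
white [203.3 148.9] 139 [0.5557 0.2302] [np.float64(10.0), np.float64(64.0)] 23.5
white [319.9  38.1] 131 [0.435  0.3712] [np.float64(3.0), np.float64(66.0)] -4.8
white [224.3  35.8] 120 [0.4325 0.263 ] [np.float64(3.0), np.float64(65.0)] 13.7
white [218.   37.5] 117 [0.4341 0.2558] [np.float64(2.0), np.float64(66.0)] 12.3
white [221.1  36.8] 116 [0.4335 0.2595] [np.float64(2.0), np.float64(65.0)] 12.3
white [296.3  37.7] 89 [0.4335 0.3448] [np.float64(2.0), np.float64(67.0)] -4.8
white [302.9  37.4] 85 [0.4329 0.3524] [np.float64(2.0), np.float64(66.0)] -4.7
white [199.7  48.2] 82 [0.4401 0.2333] [np.float64(2.0), np.float64(65.0)] 12.0
```

View pics/w6.png

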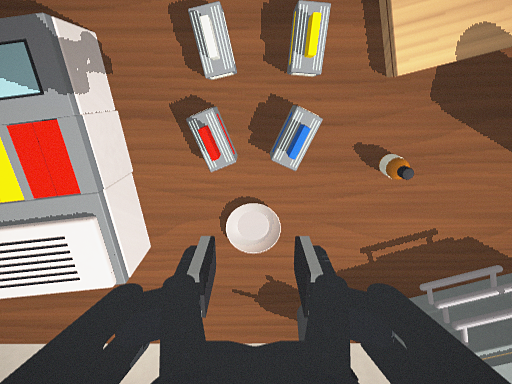

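Four cassettes are present: white (209,38), yellow (312,35), red (209,142) and blue (298,141). The dish is at (253,228) and the oil bottle at (398,168), and the other objects are clear. I'll start with red.

Call:
step_arm([
  {"rx": 0,"ry": 0,"rz": -7.4,"dx": 0,"dy": 0,"dz": 20,"gripper": 0},
  {"rx": 0,"ry": 0,"rz": -7.4,"dx": 0,"dy": 0,"dz": 20,"gripper": 0},
  {"rx": 0,"ry": 0,"rz": -7.4,"dx": 0,"dy": 0,"dz": 20,"gripper": 0},
  {"rx": 0,"ry": 0,"rz": 0,"dx": 21,"dy": -23,"dz": 40,"gripper": 0},
  {"rx": 0,"ry": 0,"rz": 0,"dx": 21,"dy": -23,"dz": 40,"gripper": 0},
  {"rx": 0,"ry": 0,"rz": 0,"dx": 0,"dy": 0,"dz": 30,"gripper": 0},
  {"rx": 0,"ry": 0,"rz": 0,"dx": 0,"dy": 0,"dz": 0,"gripper": 0},
  {"rx": 0,"ry": 0,"rz": 0,"dx": 0,"dy": 0,"dz": 0,"gripper": 0},
])

```text
clock: 19.45
tcp_pos: [0.5541, 0.2403, 0.1286]
orientation: [-0.604, 3.081, 0.001]
contact_force: [0.7, -0.1, 0.6]
grip_width: 0.0428
gripper_force: 0.0
```

```bash
python3 - <<'E'
from h import *
go(.553,.2378,.070,-158);f,C=shot("w7")
for c,a,m in blobs(f,'red',60,box=(150,100,362,384)): q=rect(m,'w',.073,C);print(c.round(1),a,q[0].round(4),q[1],round(q[2],1))
for c,a,m in blobs(f,'white',200,box=(150,0,512,300)): q=rect(m,'w',.073,C);print('w',c.round(1),a,q[0].round(4),q[1],round(q[2],1))
cv2.imwrite("pics/w7.png",f)
E
```

```text
t 19.45 tcp [0.5541 0.2403 0.1286] xyaw -157.81 zaxis [ 0.0019  0.001  -1.    ] F [ 0.73 -0.06  0.58] w 0.0428 gf 0.0 j [-0.65  0.47  0.19  1.83 -0.11  0.85  1.54]
go: rz 0.19 then d(mm) [ 2.1 -1.9 58.6]
[249.  200.9] 818 [0.5512 0.2355] [np.float64(9.0), np.float64(49.0)] 22.2
w [333.2  44. ] 1519 [0.4377 0.245 ] [np.float64(14.0), np.float64(59.0)] 11.8
w [372.5 236.5] 1458 [0.5444 0.3354] [np.float64(32.0), np.float64(68.0)] -25.1
w [247.7 293.8] 643 [0.6255 0.2642] [np.float64(13.0), np.float64(52.0)] -67.9
w [345.2  51.4] 260 [0.4354 0.2544] [np.float64(2.0), np.float64(60.0)] 12.2
w [304.3  50.2] 209 [0.443  0.2299] [np.float64(2.0), np.float64(55.0)] 12.6
w [298.7  49.6] 207 [0.444  0.2266] [np.float64(2.0), np.float64(54.0)] 12.3
w [309.9  50.3] 204 [0.4419 0.2334] [np.float64(2.0), np.float64(56.0)] 12.2
w [448.7 100.6] 201 [0.4344 0.3318] [np.float64(2.0), np.float64(61.0)] -5.0
```

View pics/w7.png

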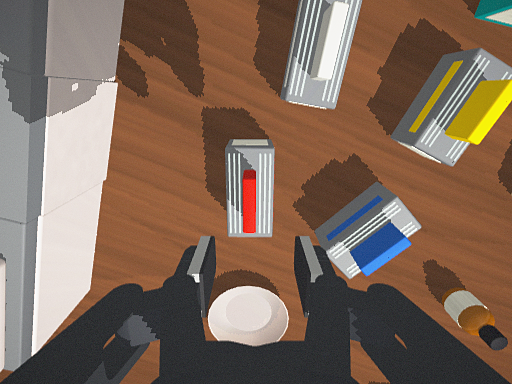

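The red rib is at (249,201), with clear room for the fingers on both sides.

Call:
step_arm([
  {"rx": 0,"ry": 0,"rz": 0,"dx": 4,"dy": -3.5,"dz": 15,"gripper": 0},
  {"rx": 0,"ry": 0,"rz": 0,"dx": 0,"dy": 0,"dz": 25,"gripper": 0},
  {"rx": 0,"ry": 0,"rz": 0,"dx": 0,"dy": 0,"dz": 17,"gripper": 0},
  {"rx": 0,"ry": 0,"rz": 0,"dx": 0,"dy": 0,"dz": 0,"gripper": 0},
  {"rx": 0,"ry": 0,"rz": 0,"dx": 0,"dy": 0,"dz": 0,"gripper": -1},
  {"rx": 0,"ry": 0,"rz": 0,"dx": 0,"dy": 0,"dz": 0,"gripper": -1},
  {"rx": 0,"ry": 0,"rz": 0,"dx": 0,"dy": 0,"dz": 0,"gripper": -1},
  {"rx": 0,"ry": 0,"rz": 0,"dx": 0,"dy": 0,"dz": 0,"gripper": -1},
  {"rx": 0,"ry": 0,"rz": 0,"dx": 0,"dy": 0,"dz": 0,"gripper": -1},
  {"rx": 0,"ry": 0,"rz": 0,"dx": 0,"dy": 0,"dz": 0,"gripper": -1},
], grip_force=40)

```text
clock: 20.75
tcp_pos: [0.5507, 0.2355, 0.0702]
orientation: [0.606, -3.083, -0.0]
contact_force: [0.1, 0.5, 0.4]
grip_width: -0.0001
gripper_force: 0.0
```

```bash
python3 - <<'E'
from h import *
st();f,C=shot("w8");cv2.imwrite("pics/w8.png",f)
for c,a,m in blobs(f,'red',60,box=(150,100,362,384)): q=rect(m,'w',.073,C);print(c.round(1),a,q[0].round(4),q[1],round(q[2],1))
go(.568,.0465,.21,-173.4)
E
```

```text
t 20.75 tcp [0.5507 0.2355 0.0702] xyaw -157.77 zaxis [-0. -0. -1.] F [0.1  0.53 0.35] w -0.0001 gf 0.0 j [-0.64  0.54  0.17  1.87 -0.13  0.73  1.56]
[252.6 217.6] 579 [0.5345 0.2287] [np.float64(9.0), np.float64(19.0)] 22.1
t 20.80 tcp [0.5507 0.2355 0.0702] xyaw -157.78 zaxis [ 0.  0. -1.] F [-0.44  0.73  0.71] w -0.0002 gf 0.0 j [-0.64  0.54  0.17  1.87 -0.13  0.73  1.56]
go: rz 15.62 then d(mm) [   4.5 -189.8 -139.8]
```

View pics/w8.png

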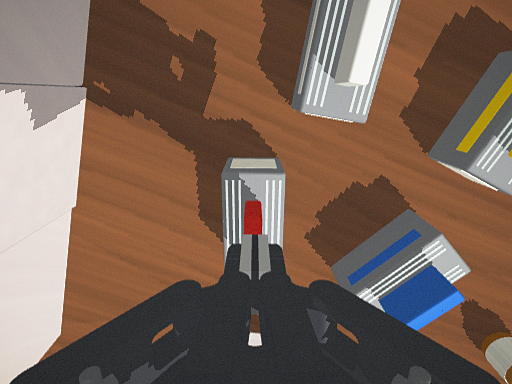

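The gripper shut on nothing at the red rib (253,217). I'll check whether the cassette moved.

```bash
python3 - <<'E'
from h import *
for n,uv in(("w7",[(250,148)]),("w8",[(253,170)])):
    d=np.load(n+".npz");C=(d['K'],d['R'],d['t']);print(n,"front body edge",ray('w',uv,.045,C).round(4))
d=np.load("w8.npz");C=(d['K'],d['R'],d['t'])
u=np.array([np.cos(np.radians(22.2)),np.sin(np.radians(22.2))])
for s in(-.022,.022):
  for z in(.045,.073): print(s,z,proj('w',np.r_[np.array([.552,.2355])+s*u,z],C).round(1))
print('tips',proj('w',[.5507,.2355,.048],C),proj('w',[.5507,.2355,.07],C))
f=r.grab_frame("side");cv2.imwrite("pics/s8.png",cv2.resize(f[140:220,180:300],(800,533),interpolation=cv2.INTER_CUBIC))
E
```

```text
w7 front body edge [[0.5183 0.223  0.045 ]]
w8 front body edge [[0.5166 0.2216 0.045 ]]
-0.022 0.045 [[252.2 195. ]]
-0.022 0.073 [[251.9 212.3]]
0.022 0.045 [[252.4 257. ]]
0.022 0.073 [[252.1 282.6]]
tips [[253.00920339 227.48286208]] [[252.87859926 244.36368471]]
```

View pics/s8.png

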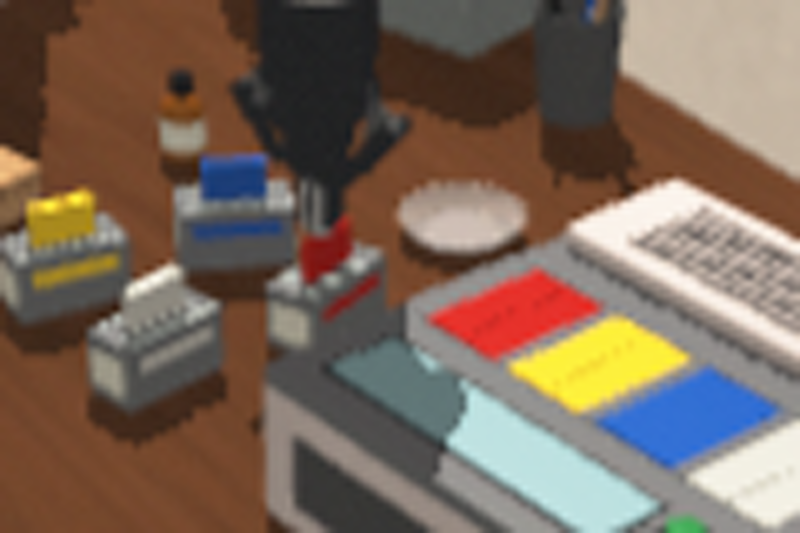

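```bash
python3 - <<'E'
from h import *
def q(P): p=proj("side",P)[0]; return ((p-[180,140])*[800/120,533/80]).round(0)
print('rib top mid',q([.552,.2355,.073]),'rib base mid',q([.552,.2355,.045]),'ends top',q([.5316,.2272,.073]),q([.5724,.2438,.073]))
for z in(.048,.06,.07,.08): print('tcp axis z',z,q([.5507,.2355,z]))
print(r.tcp_to_tips, r.get_obs()["grip_width"])
E
```

```text
rib top mid [320. 234.] rib base mid [321. 272.] ends top [300. 248.] [340. 221.]
tcp axis z 0.048 [319. 269.]
tcp axis z 0.06 [319. 253.]
tcp axis z 0.07 [318. 239.]
tcp axis z 0.08 [318. 226.]
0.022 -0.00022382173989296078
```

In the side view the fingertips end at the top of the rib, about z = 0.075, higher than `r.tcp_to_tips` implies. I'll reopen and go down in guarded steps.

Call:
step_arm([
  {"rx": 0,"ry": 0,"rz": 0,"dx": 0,"dy": 0,"dz": -20,"gripper": -0.2},
  {"rx": 0,"ry": 0,"rz": 0,"dx": 0,"dy": 0,"dz": 0,"gripper": -0.2},
  {"rx": 0,"ry": 0,"rz": 0,"dx": 0,"dy": 0,"dz": 0,"gripper": -0.2},
  {"rx": 0,"ry": 0,"rz": 0,"dx": 0,"dy": 0,"dz": 14,"gripper": -0.2},
  {"rx": 0,"ry": 0,"rz": 0,"dx": 0,"dy": 0,"dz": 6,"gripper": -0.2},
  {"rx": 0,"ry": 0,"rz": 0,"dx": 0,"dy": 0,"dz": 3,"gripper": -0.2},
  {"rx": 0,"ry": 0,"rz": 0,"dx": 0,"dy": 0,"dz": 3,"gripper": -0.2},
  {"rx": 0,"ry": 0,"rz": 0,"dx": 0,"dy": 0,"dz": 0,"gripper": -0.2},
])

```text
clock: 21.85
tcp_pos: [0.5506, 0.2355, 0.064]
orientation: [0.605, -3.082, 0.0]
contact_force: [0.6, 1.0, 0.8]
grip_width: 0.0339
gripper_force: 0.0
```

```bash
python3 - <<'E'
from h import *
st()
f=r.grab_frame("side");c=cv2.resize(f[150:200,200:260],(480,400),interpolation=cv2.INTER_CUBIC)
g,C=shot("w9");cv2.imwrite("pics/s9.png",np.hstack([c,cv2.resize(g[120:320,176:336],(320,400))]))
E
```

```text
t 21.85 tcp [0.5506 0.2355 0.064 ] xyaw -157.78 zaxis [-2.e-04 -1.e-04 -1.e+00] F [0.58 0.98 0.84] w 0.0339 gf 0.0 j [-0.63  0.55  0.17  1.88 -0.13  0.72  1.57]
```

View pics/s9.png

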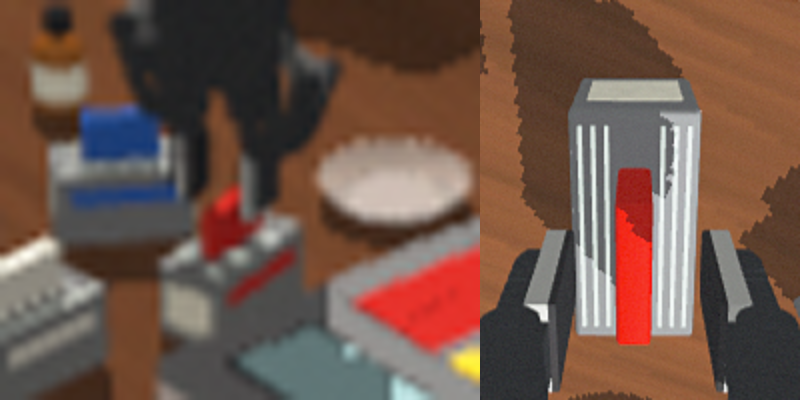

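```bash
python3 - <<'E'
from h import *
o,R=st()
def q(P): p=proj("side",P)[0]; return ((p-[200,150])*8).round(0)
for y in(-.024,.024):
  for z in(-.017,-.007,.003,.022): print(y,z,q(o["tcp_pos"]+R@np.array([0,y,z])))
print('rib ends top',q([.5316,.2272,.073]),q([.5724,.2438,.073]))
E
```

```text
t 21.95 tcp [0.5509 0.2356 0.0643] xyaw -157.78 zaxis [ 3.e-04  2.e-04 -1.e+00] F [-0.41  0.36 -0.49] w 0.0342 gf 0.0 j [-0.63  0.55  0.17  1.88 -0.13  0.72  1.57]
-0.024 -0.017 [259. 201.]
-0.024 -0.007 [259. 218.]
-0.024 0.003 [259. 234.]
-0.024 0.022 [259. 264.]
0.024 -0.017 [186. 176.]
0.024 -0.007 [186. 192.]
0.024 0.003 [186. 208.]
0.024 0.022 [187. 239.]
rib ends top [200. 218.] [248. 185.]
```

Both views put the real fingertips about 5–10 mm behind the TCP (side crop (259,212)), so I'll grip about 14 mm lower.

Call:
step_arm([
  {"rx": 0,"ry": 0,"rz": 0,"dx": -1,"dy": 0,"dz": 5,"gripper": -0.2},
  {"rx": 0,"ry": 0,"rz": 0,"dx": 0,"dy": 0,"dz": 5,"gripper": -0.2},
  {"rx": 0,"ry": 0,"rz": 0,"dx": 0,"dy": 0,"dz": 4,"gripper": -0.2},
  {"rx": 0,"ry": 0,"rz": 0,"dx": 0,"dy": 0,"dz": 0,"gripper": -0.2},
  {"rx": 0,"ry": 0,"rz": 0,"dx": 0,"dy": 0,"dz": 0,"gripper": -1},
  {"rx": 0,"ry": 0,"rz": 0,"dx": 0,"dy": 0,"dz": 0,"gripper": -1},
  {"rx": 0,"ry": 0,"rz": 0,"dx": 0,"dy": 0,"dz": 0,"gripper": -1},
  {"rx": 0,"ry": 0,"rz": 0,"dx": 0,"dy": 0,"dz": 0,"gripper": -1},
  {"rx": 0,"ry": 0,"rz": 0,"dx": 0,"dy": 0,"dz": 0,"gripper": -1},
], grip_force=60)

```text
clock: 23.08
tcp_pos: [0.5517, 0.2359, 0.0503]
orientation: [-0.605, 3.082, 0.0]
contact_force: [-0.4, -0.8, -0.4]
grip_width: 0.0085
gripper_force: 63.2
```

```bash
python3 - <<'E'
from h import *
go(.568,.0465,.20,-173.4)
E
```

```text
t 23.07 tcp [0.5517 0.2359 0.0503] xyaw -157.78 zaxis [ 2.e-04  1.e-04 -1.e+00] F [-0.37 -0.78 -0.42] w 0.0085 gf 63.2 j [-0.63  0.57  0.16  1.88 -0.14  0.7   1.57]
go: rz 15.62 then d(mm) [   5.6 -190.  -149.7]
```

Call:
step_arm([
  {"rx": 0,"ry": 0,"rz": 0,"dx": 0,"dy": 0,"dz": -20,"gripper": -1},
  {"rx": 0,"ry": 0,"rz": 0,"dx": 0,"dy": 0,"dz": -43,"gripper": -1},
  {"rx": 0,"ry": 0,"rz": 0,"dx": 0,"dy": 0,"dz": -43,"gripper": -1},
  {"rx": 0,"ry": 0,"rz": 7.8,"dx": 0,"dy": 0,"dz": -44,"gripper": -1},
  {"rx": 0,"ry": 0,"rz": 7.8,"dx": 0,"dy": 0,"dz": 0,"gripper": -1},
  {"rx": 0,"ry": 0,"rz": 0,"dx": 1,"dy": -40,"dz": 0,"gripper": -1},
  {"rx": 0,"ry": 0,"rz": 0,"dx": 1,"dy": -40,"dz": 0,"gripper": -1},
  {"rx": 0,"ry": 0,"rz": 0,"dx": 1,"dy": -40,"dz": 0,"gripper": -1},
  {"rx": 0,"ry": 0,"rz": 0,"dx": 1,"dy": -40,"dz": 0,"gripper": -1},
  {"rx": 0,"ry": 0,"rz": 0,"dx": 1.5,"dy": -30,"dz": 0,"gripper": -1},
  {"rx": 0,"ry": 0,"rz": 0,"dx": 0,"dy": 0,"dz": 0,"gripper": -1},
  {"rx": 0,"ry": 0,"rz": 0,"dx": 0,"dy": 0,"dz": 0,"gripper": -1},
  {"rx": 0,"ry": 0,"rz": 0,"dx": 0,"dy": 0,"dz": 0,"gripper": -1},
])

```text
clock: 24.7
tcp_pos: [0.568, 0.0481, 0.2004]
orientation: [-0.185, 3.136, 0.001]
contact_force: [-0.0, 0.4, -2.3]
grip_width: 0.0084
gripper_force: 63.1
```

```bash
python3 - <<'E'
from h import *
go(.568,.0465,.16,-173.4)
f,C=shot("w10");z=r.get_obs()["tcp_pos"][2]-.0503
for c,a,m in blobs(f,'red',60,box=(150,100,362,384)): q=rect(m,'w',.073+z,C);print(c.round(1),a,q[0].round(4),q[1],round(q[2],1))
cv2.imwrite("pics/w10.png",f)
E
```

```text
t 24.70 tcp [0.568  0.0481 0.2004] xyaw -173.25 zaxis [ 1.e-04  7.e-04 -1.e+00] F [-0.03  0.38 -2.25] w 0.0084 gf 63.1 j [-0.45  0.34  0.33  1.86 -0.13  0.97  1.62]
go: rz 0.15 then d(mm) [ 0.2 -1.6 40.4]
[254.5 258.2] 1729 [0.5647 0.0485] [np.float64(9.0), np.float64(53.0)] 6.7
[232.8 152.4] 866 [0.516  0.0339] [np.float64(15.0), np.float64(18.0)] 6.7
[270.7 151.5] 835 [0.5121 0.0492] [np.float64(14.0), np.float64(15.0)] -83.4
```

View pics/w10.png

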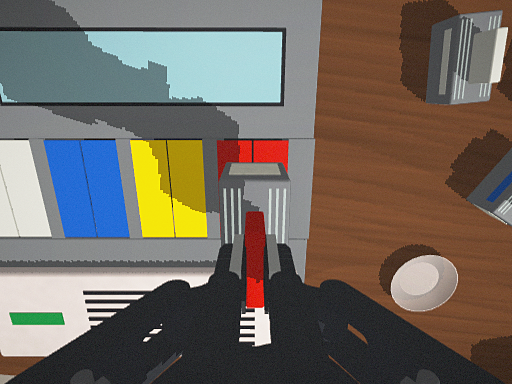

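The red cassette hangs straight over the red flaps at (253,152) and is aligned with them. I'll check how far along the rib the grip sits.

```bash
python3 - <<'E'
from h import *
d=np.load("w10.npz");C=(d['K'],d['R'],d['t']);f=cv2.imread("w10_raw.png")
p=ray('w',[(255,181)],.195,C)[0,:2];u=np.array([np.cos(np.radians(6.7)),np.sin(np.radians(6.7))]);print(p,'centre',p+.04*u)
for c,a,m in blobs(f,'red',500,box=(210,130,300,165)):
    y,x=np.nonzero(m);t=ray('w',[(np.median(x),y.min())],.104,C)[0,:2];print('flap front',t,'centre',t+.0445*u)
col=f[130:215,255].astype(int).sum(1);print(col.tolist())
E
```

```text
[0.53211258 0.04502732] centre [0.5718394  0.04969415]
flap front [0.52207917 0.05669547] centre [0.56627526 0.06188732]
flap front [0.52555294 0.02707377] centre [0.56974903 0.03226562]
[429, 437, 448, 428, 442, 443, 450, 455, 281, 102, 211, 306, 296, 274, 310, 302, 285, 289, 289, 283, 277, 282, 286, 293, 274, 289, 294, 286, 285, 300, 283, 304, 282, 358, 445, 446, 421, 420, 426, 420, 427, 431, 437, 471, 393, 263, 243, 225, 244, 265, 334, 382, 421, 434, 436, 445, 442, 429, 434, 438, 426, 441, 437, 435, 440, 435, 433, 432, 435, 431, 422, 431, 435, 450, 441, 464, 307, 243, 259, 248, 262, 235, 136, 179, 158]
```

Call:
step_arm([
  {"rx": 0,"ry": 0,"rz": 0,"dx": 2,"dy": -1,"dz": 20,"gripper": -1},
  {"rx": 0,"ry": 0,"rz": 0,"dx": 0,"dy": 0,"dz": 18,"gripper": -1},
  {"rx": 0,"ry": 0,"rz": 0,"dx": 0,"dy": 0,"dz": 10,"gripper": -1},
  {"rx": 0,"ry": 0,"rz": 0,"dx": 0,"dy": 0,"dz": 10,"gripper": -1},
  {"rx": 0,"ry": 0,"rz": 0,"dx": 0,"dy": 0,"dz": 10,"gripper": -1},
  {"rx": 0,"ry": 0,"rz": 0,"dx": 0,"dy": 0,"dz": 10,"gripper": -1},
  {"rx": 0,"ry": 0,"rz": 0,"dx": 0,"dy": 0,"dz": 10,"gripper": -1},
  {"rx": 0,"ry": 0,"rz": 0,"dx": 0,"dy": 0,"dz": 0,"gripper": -1},
  {"rx": 0,"ry": 0,"rz": 0,"dx": 0,"dy": 0,"dz": 0,"gripper": -1},
])

```text
clock: 25.88
tcp_pos: [0.5654, 0.0457, 0.1116]
orientation: [0.182, -3.135, -0.001]
contact_force: [-0.7, 3.0, -3.9]
grip_width: 0.0085
gripper_force: 62.8
```

```bash
python3 - <<'E'
from h import *
go(.568,.0465,.0583,-173.4)
E
```

```text
t 25.88 tcp [0.5654 0.0457 0.1116] xyaw -173.36 zaxis [-1.7e-03  2.0e-04 -1.0e+00] F [-0.7   2.99 -3.85] w 0.0085 gf 62.8 j [-0.42  0.45  0.3   1.93 -0.18  0.79  1.66]
go: rz 0.04 then d(mm) [-2.7  0.5 53.3]
```

Call:
step_arm([
  {"rx": 0,"ry": 0,"rz": 0,"dx": 0,"dy": 0.5,"dz": 10,"gripper": -1},
  {"rx": 0,"ry": 0,"rz": 0,"dx": 0,"dy": 0,"dz": 10,"gripper": -1},
  {"rx": 0,"ry": 0,"rz": 0,"dx": 0,"dy": 0,"dz": 10,"gripper": -1},
  {"rx": 0,"ry": 0,"rz": 0,"dx": 0,"dy": 0,"dz": 10,"gripper": -1},
  {"rx": 0,"ry": 0,"rz": 0,"dx": 0,"dy": 0,"dz": 7,"gripper": -1},
  {"rx": 0,"ry": 0,"rz": 0,"dx": 0,"dy": 0,"dz": 4,"gripper": -1},
  {"rx": 0,"ry": 0,"rz": 0,"dx": 0,"dy": 0,"dz": 0,"gripper": -1},
  {"rx": 0,"ry": 0,"rz": 0,"dx": 0,"dy": 0,"dz": 0,"gripper": -1},
])

```text
clock: 26.88
tcp_pos: [0.5659, 0.0458, 0.061]
orientation: [0.182, -3.136, -0.0]
contact_force: [-1.1, 1.3, -1.8]
grip_width: 0.0085
gripper_force: 65.4
```

```bash
python3 - <<'E'
from h import *
go(.568,.0465,.0583,-173.4)
E
```

```text
t 26.88 tcp [0.5659 0.0458 0.061 ] xyaw -173.37 zaxis [-5.e-04 -0.e+00 -1.e+00] F [-1.11  1.28 -1.85] w 0.0085 gf 65.4 j [-0.4   0.53  0.27  1.96 -0.21  0.68  1.69]
go: rz 0.03 then d(mm) [-2.2  0.4  2.7]
```

Call:
step_arm([
  {"rx": 0,"ry": 0,"rz": 0,"dx": 0,"dy": 0,"dz": 2.5,"gripper": -1},
  {"rx": 0,"ry": 0,"rz": 0,"dx": 0,"dy": 0,"dz": 0,"gripper": -1},
  {"rx": 0,"ry": 0,"rz": 0,"dx": 0,"dy": 0,"dz": 0,"gripper": -0.6},
  {"rx": 0,"ry": 0,"rz": 0,"dx": 0,"dy": 0,"dz": 0,"gripper": -0.6},
  {"rx": 0,"ry": 0,"rz": 0,"dx": 0,"dy": 0,"dz": 0,"gripper": -0.6},
  {"rx": 0,"ry": 0,"rz": 0,"dx": 0,"dy": 0,"dz": -15,"gripper": -0.6},
  {"rx": 0,"ry": 0,"rz": 0,"dx": 0,"dy": 0,"dz": -25,"gripper": -0.6},
  {"rx": 0,"ry": 0,"rz": 0,"dx": 0,"dy": 0,"dz": -50,"gripper": -0.6},
  {"rx": 0,"ry": 0,"rz": 0,"dx": 0,"dy": 0,"dz": -50,"gripper": -0.6},
  {"rx": 0,"ry": 0,"rz": 0,"dx": 0,"dy": 0,"dz": 0,"gripper": -0.6},
])

```text
clock: 28.12
tcp_pos: [0.5693, 0.0452, 0.2043]
orientation: [-0.179, 3.127, 0.002]
contact_force: [-0.5, 0.1, -0.8]
grip_width: 0.0175
gripper_force: 0.0
```

```bash
cat >> h.py <<'E'
def flaps():
    t=r.grab_frame("top")
    for col in('red','yellow','blue'):
        b=blobs(t,col,100,box=(225,150,335,195));print(col,[(c.round(1).tolist(),int(a)) for c,a,m in b])
    for col in('red','yellow','blue'):
        for c,a,m in blobs(t,col,25,box=(100,150,215,245)): q=rect(m,'top',.073);print(' cas',col,c.round(1),a,q[0].round(3))
    return t
E
python3 - <<'E'
from h import *
t=flaps()
go(.575,.345,.20,155.6)
E
```

```text
red []
yellow [([267.8, 173.1], 303)]
blue [([285.8, 171.0], 457)]
 cas yellow [146.7 218.5] 65 [0.427 0.361]
 cas blue [152.5 182.1] 48 [0.55  0.349]
t 28.18 tcp [0.5677 0.0453 0.2017] xyaw -173.42 zaxis [ 0.0054  0.0011 -1.    ] F [ 0.23 -0.4   0.3 ] w 0.0171 gf 0.0 j [-0.46  0.33  0.34  1.86 -0.13  0.96  1.62]
go: rz 30.98 then d(mm) [117.1 275.9   2.1]
```

Call:
step_arm([
  {"rx": 0,"ry": 0,"rz": 10.3,"dx": 0,"dy": 0,"dz": 0,"gripper": -0.2},
  {"rx": 0,"ry": 0,"rz": 10.3,"dx": 0,"dy": 0,"dz": 0,"gripper": -0.2},
  {"rx": 0,"ry": 0,"rz": 10.3,"dx": 0,"dy": 0,"dz": 0,"gripper": -0.2},
  {"rx": 0,"ry": 0,"rz": 0,"dx": 23,"dy": 45,"dz": 0,"gripper": -0.2},
  {"rx": 0,"ry": 0,"rz": 0,"dx": 23,"dy": 45,"dz": 0,"gripper": -0.2},
  {"rx": 0,"ry": 0,"rz": 0,"dx": 23,"dy": 45,"dz": 0,"gripper": -0.2},
  {"rx": 0,"ry": 0,"rz": 0,"dx": 23,"dy": 45,"dz": 0,"gripper": -0.2},
  {"rx": 0,"ry": 0,"rz": 0,"dx": 23,"dy": 45,"dz": 0,"gripper": -0.2},
  {"rx": 0,"ry": 0,"rz": 0,"dx": 22,"dy": 46,"dz": 30,"gripper": -0.2},
  {"rx": 0,"ry": 0,"rz": 0,"dx": 0,"dy": 0,"dz": 40,"gripper": -0.2},
  {"rx": 0,"ry": 0,"rz": 0,"dx": 0,"dy": 0,"dz": 0,"gripper": -0.2},
  {"rx": 0,"ry": 0,"rz": 0,"dx": 0,"dy": 0,"dz": 0,"gripper": -0.2},
])

```text
clock: 29.68
tcp_pos: [0.5536, 0.3479, 0.1296]
orientation: [0.663, 3.07, -0.0]
contact_force: [0.3, -0.2, 0.9]
grip_width: 0.0338
gripper_force: 0.0
```

```bash
cat >> h.py <<'E'
def rib(col,name):
    f,C=shot(name);o=r.get_obs()
    for c,a,m in blobs(f,col,150,box=(150,80,362,384)): q=rect(m,'w',.073,C);print(c.round(1),a,q[0].round(4),q[1],round(q[2],1))
    return f,C
E
python3 - <<'E'
from h import *
flaps();rib('blue','w11')
go(.5505,.349,.050,155.6)
E
```

```text
red [([242.5, 175.5], 485)]
yellow [([264.1, 173.3], 505)]
blue [([285.8, 171.0], 449)]
 cas yellow [146.9 214.7] 31 [0.439 0.362]
[259.1 198.6] 823 [0.5501 0.3548] [np.float64(10.0), np.float64(49.0)] -24.5
t 29.77 tcp [0.5542 0.3485 0.1306] xyaw 155.61 zaxis [ 0.0024  0.0013 -1.    ] F [-0.43 -0.66  0.74] w 0.0341 gf 0.0 j [-0.9   0.56  0.34  1.71 -0.22  0.91  0.68]
go: rz 0.01 then d(mm) [ 3.7 -1.2 80.6]
```

The red flaps are closed again (485 px, as before). The blue rib is measured, so I'll pick it up.

Call:
step_arm([
  {"rx": 0,"ry": 0,"rz": 0,"dx": 4.5,"dy": 3.5,"dz": 20,"gripper": -0.2},
  {"rx": 0,"ry": 0,"rz": 0,"dx": 0,"dy": 0,"dz": 25,"gripper": -0.2},
  {"rx": 0,"ry": 0,"rz": 0,"dx": 0,"dy": 0,"dz": 25,"gripper": -0.2},
  {"rx": 0,"ry": 0,"rz": 0,"dx": 0,"dy": 0,"dz": 10,"gripper": -0.2},
  {"rx": 0,"ry": 0,"rz": 0,"dx": 0,"dy": 0,"dz": 0,"gripper": -0.2},
  {"rx": 0,"ry": 0,"rz": 0,"dx": 0,"dy": 0,"dz": 0,"gripper": -1},
  {"rx": 0,"ry": 0,"rz": 0,"dx": 0,"dy": 0,"dz": 0,"gripper": -1},
  {"rx": 0,"ry": 0,"rz": 0,"dx": 0,"dy": 0,"dz": 0,"gripper": -1},
  {"rx": 0,"ry": 0,"rz": 0,"dx": 0,"dy": 0,"dz": 0,"gripper": -1},
  {"rx": 0,"ry": 0,"rz": 0,"dx": 0,"dy": 0,"dz": 0,"gripper": -1},
])

```text
clock: 31.02
tcp_pos: [0.5507, 0.3545, 0.0497]
orientation: [0.661, 3.07, 0.002]
contact_force: [-0.4, -0.6, 6.1]
grip_width: 0.0084
gripper_force: 63.4
```

```bash
python3 - <<'E'
from h import *
go(.5846,-.0967,.20,-173.4)
E
```

```text
t 31.02 tcp [0.5507 0.3545 0.0497] xyaw 155.72 zaxis [ 0.0013  0.0011 -1.    ] F [-0.39 -0.64  6.11] w 0.0084 gf 63.4 j [-0.88  0.66  0.3   1.75 -0.26  0.77  0.7 ]
go: rz -30.88 then d(mm) [  18.  -452.  -150.7]
```

Call:
step_arm([
  {"rx": 0,"ry": 0,"rz": 0,"dx": 0,"dy": 0,"dz": -20,"gripper": -1},
  {"rx": 0,"ry": 0,"rz": 0,"dx": 0,"dy": 0,"dz": -43,"gripper": -1},
  {"rx": 0,"ry": 0,"rz": -10.3,"dx": 0,"dy": 0,"dz": -44,"gripper": -1},
  {"rx": 0,"ry": 0,"rz": -10.3,"dx": 0,"dy": 0,"dz": -44,"gripper": -1},
  {"rx": 0,"ry": 0,"rz": -10.3,"dx": 0,"dy": 0,"dz": 0,"gripper": -1},
  {"rx": 0,"ry": 0,"rz": 0,"dx": 1.8,"dy": -40,"dz": 0,"gripper": -1},
  {"rx": 0,"ry": 0,"rz": 0,"dx": 1.8,"dy": -46,"dz": 0,"gripper": -1},
  {"rx": 0,"ry": 0,"rz": 0,"dx": 1.8,"dy": -46,"dz": 0,"gripper": -1},
  {"rx": 0,"ry": 0,"rz": 0,"dx": 1.8,"dy": -46,"dz": 0,"gripper": -1},
  {"rx": 0,"ry": 0,"rz": 0,"dx": 1.8,"dy": -46,"dz": 0,"gripper": -1},
  {"rx": 0,"ry": 0,"rz": 0,"dx": 1.8,"dy": -46,"dz": 0,"gripper": -1},
  {"rx": 0,"ry": 0,"rz": 0,"dx": 1.8,"dy": -46,"dz": 0,"gripper": -1},
  {"rx": 0,"ry": 0,"rz": 0,"dx": 1.8,"dy": -46,"dz": 0,"gripper": -1},
  {"rx": 0,"ry": 0,"rz": 0,"dx": 1.8,"dy": -46,"dz": 0,"gripper": -1},
  {"rx": 0,"ry": 0,"rz": 0,"dx": 1.8,"dy": -44,"dz": 0,"gripper": -1},
  {"rx": 0,"ry": 0,"rz": 0,"dx": 0,"dy": 0,"dz": 0,"gripper": -1},
  {"rx": 0,"ry": 0,"rz": 0,"dx": 0,"dy": 0,"dz": 0,"gripper": -1},
  {"rx": 0,"ry": 0,"rz": 0,"dx": 0,"dy": 0,"dz": 0,"gripper": -1},
])

```text
clock: 33.28
tcp_pos: [0.5843, -0.0951, 0.1998]
orientation: [-0.185, 3.136, 0.001]
contact_force: [-1.0, 0.1, -1.5]
grip_width: 0.0083
gripper_force: 62.4
```

```bash
cat >> h.py <<'E'
def held(zg,col,name,yaw=6.6):
    f,C=shot(name);o=r.get_obs();z=o["tcp_pos"][2]-zg;u=np.array([np.cos(np.radians(yaw)),np.sin(np.radians(yaw))])
    g=cv2.cvtColor(f,cv2.COLOR_BGR2GRAY)[120:230,255].astype(int)
    print("col",g.tolist())
    for c,a,m in blobs(f,col,400,box=(215,180,300,384)): 
        ys,xs=np.nonzero(m);print('rib',c.round(1),a,'top row',ys.min())
    ends=ray('w',[(255,k) for k in range(172,192,2)],.045+z,C)
    print("row->centre offset along x from tcp (mm):",[(172+2*i,round(1000*float((p[:2]-o["tcp_pos"][:2])@u+.04),1)) for i,p in enumerate(ends)])
E
python3 - <<'E'
from h import *
go(.5846,-.0967,.0577,-173.4);held(.0497,'blue','w12')
d=np.load("w10.npz")
E
```

```text
t 33.27 tcp [ 0.5843 -0.0951  0.1998] xyaw -173.24 zaxis [-0.e+00  9.e-04 -1.e+00] F [-0.98  0.15 -1.51] w 0.0083 gf 62.4 j [-0.22  0.38  0.36  1.81 -0.16  0.98  1.89]
go: rz 0.16 then d(mm) [-1.000e-01 -1.800e+00  1.421e+02]
col [137, 136, 134, 141, 139, 135, 142, 138, 135, 139, 138, 136, 140, 139, 133, 137, 143, 139, 141, 73, 22, 93, 109, 101, 102, 96, 97, 98, 99, 100, 97, 102, 104, 101, 103, 101, 103, 102, 102, 98, 101, 101, 100, 78, 117, 144, 144, 136, 138, 136, 137, 139, 144, 139, 149, 145, 90, 72, 81, 71, 79, 99, 117, 131, 138, 140, 141, 138, 140, 135, 137, 138, 140, 134, 140, 142, 137, 134, 139, 141, 137, 136, 136, 141, 137, 147, 94, 72, 78, 81, 80, 82, 64, 59, 59, 61, 59, 58, 58, 58, 68, 49, 60, 55, 63, 54, 59, 59, 59, 53]
rib [254.6 259.9] 1807 top row 212
row->centre offset along x from tcp (mm): [(172, -1.2), (174, -0.1), (176, 1.0), (178, 2.2), (180, 3.3), (182, 4.4), (184, 5.5), (186, 6.7), (188, 7.8), (190, 9.0)]
```

Call:
step_arm([
  {"rx": 0,"ry": 0,"rz": 0,"dx": 0.5,"dy": -1.5,"dz": 20,"gripper": -1},
  {"rx": 0,"ry": 0,"rz": 0,"dx": 0,"dy": 0,"dz": 18,"gripper": -1},
  {"rx": 0,"ry": 0,"rz": 0,"dx": 0,"dy": 0,"dz": 10,"gripper": -1},
  {"rx": 0,"ry": 0,"rz": 0,"dx": 0,"dy": 0,"dz": 10,"gripper": -1},
  {"rx": 0,"ry": 0,"rz": 0,"dx": 0,"dy": 0,"dz": 10,"gripper": -1},
  {"rx": 0,"ry": 0,"rz": 0,"dx": 0,"dy": 0,"dz": 10,"gripper": -1},
  {"rx": 0,"ry": 0,"rz": 0,"dx": 0,"dy": 0,"dz": 10,"gripper": -1},
  {"rx": 0,"ry": 0,"rz": 0,"dx": 0,"dy": 0,"dz": 10,"gripper": -1},
  {"rx": 0,"ry": 0,"rz": 0,"dx": 0,"dy": 0,"dz": 10,"gripper": -1},
  {"rx": 0,"ry": 0,"rz": 0,"dx": 0,"dy": 0,"dz": 10,"gripper": -1},
  {"rx": 0,"ry": 0,"rz": 0,"dx": 0,"dy": 0,"dz": 10,"gripper": -1},
  {"rx": 0,"ry": 0,"rz": 0,"dx": 0,"dy": 0,"dz": 8,"gripper": -1},
  {"rx": 0,"ry": 0,"rz": 0,"dx": 0,"dy": 0,"dz": 4,"gripper": -1},
  {"rx": 0,"ry": 0,"rz": 0,"dx": 0,"dy": 0,"dz": 0,"gripper": -1},
  {"rx": 0,"ry": 0,"rz": 0,"dx": 0,"dy": 0,"dz": 0,"gripper": -1},
])

```text
clock: 35.2
tcp_pos: [0.5836, -0.0976, 0.0593]
orientation: [0.182, -3.135, -0.001]
contact_force: [0.7, 3.1, -2.8]
grip_width: 0.0087
gripper_force: 65.3
```

```bash
python3 - <<'E'
from h import *
go(.5846,-.0967,.0577,-173.4)
E
```

```text
t 35.20 tcp [ 0.5836 -0.0976  0.0593] xyaw -173.35 zaxis [-9.e-04  8.e-04 -1.e+00] F [ 0.7   3.11 -2.78] w 0.0087 gf 65.3 j [-0.16  0.56  0.29  1.9  -0.24  0.71  1.96]
go: rz 0.05 then d(mm) [-1.1  0.8  1.6]
```

Call:
step_arm([
  {"rx": 0,"ry": 0,"rz": 0,"dx": 0,"dy": 0,"dz": 1.8,"gripper": -1},
  {"rx": 0,"ry": 0,"rz": 0,"dx": 0,"dy": 0,"dz": 0,"gripper": -1},
  {"rx": 0,"ry": 0,"rz": 0,"dx": 0,"dy": 0,"dz": 0,"gripper": -0.6},
  {"rx": 0,"ry": 0,"rz": 0,"dx": 0,"dy": 0,"dz": 0,"gripper": -0.6},
  {"rx": 0,"ry": 0,"rz": 0,"dx": 0,"dy": 0,"dz": 0,"gripper": -0.6},
  {"rx": 0,"ry": 0,"rz": 0,"dx": 0,"dy": 0,"dz": -15,"gripper": -0.6},
  {"rx": 0,"ry": 0,"rz": 0,"dx": 0,"dy": 0,"dz": -25,"gripper": -0.6},
  {"rx": 0,"ry": 0,"rz": 0,"dx": 0,"dy": 0,"dz": -50,"gripper": -0.6},
  {"rx": 0,"ry": 0,"rz": -5.4,"dx": 0,"dy": 0,"dz": -50,"gripper": -0.6},
  {"rx": 0,"ry": 0,"rz": 0,"dx": 9,"dy": 40,"dz": 0,"gripper": -0.2},
  {"rx": 0,"ry": 0,"rz": 0,"dx": 9,"dy": 47,"dz": 0,"gripper": -0.2},
  {"rx": 0,"ry": 0,"rz": 0,"dx": 9,"dy": 47,"dz": 0,"gripper": -0.2},
  {"rx": 0,"ry": 0,"rz": 0,"dx": 9,"dy": 47,"dz": 0,"gripper": -0.2},
  {"rx": 0,"ry": 0,"rz": 0,"dx": 9,"dy": 47,"dz": 0,"gripper": -0.2},
  {"rx": 0,"ry": 0,"rz": 0,"dx": 9,"dy": 47,"dz": 0,"gripper": -0.2},
  {"rx": 0,"ry": 0,"rz": 0,"dx": 9,"dy": 47,"dz": 0,"gripper": -0.2},
  {"rx": 0,"ry": 0,"rz": 0,"dx": 9,"dy": 44,"dz": 30,"gripper": -0.2},
  {"rx": 0,"ry": 0,"rz": 0,"dx": 0,"dy": 0,"dz": 40,"gripper": -0.2},
  {"rx": 0,"ry": 0,"rz": 0,"dx": 0,"dy": 0,"dz": 0,"gripper": -0.2},
  {"rx": 0,"ry": 0,"rz": 0,"dx": 0,"dy": 0,"dz": 0,"gripper": -0.2},
])

```text
clock: 37.7
tcp_pos: [0.439, 0.2439, 0.1296]
orientation: [-0.325, 3.122, 0.001]
contact_force: [1.2, 0.6, 0.1]
grip_width: 0.0343
gripper_force: 0.0
```

```bash
python3 - <<'E'
from h import *
flaps();f,C=shot('w13');st()
hsv=cv2.cvtColor(f,cv2.COLOR_BGR2HSV)
g=cv2.cvtColor(f,cv2.COLOR_BGR2GRAY)
RNG['rib']=[((0,0,150),(180,60,255))]
for lo in(200,215,230):
    m=((g>lo)*255).astype(np.uint8);m[:100]=0;m[:,:150]=0;m[:,362:]=0
    m=cv2.morphologyEx(m,cv2.MORPH_OPEN,np.ones((5,5)))
    n,L,S,c=cv2.connectedComponentsWithStats(m)
    for i in range(1,n):
        if S[i][4]>200: q=rect((L==i).astype(np.uint8),'w',.073,C);print(lo,c[i].round(1),S[i],q[0].round(4),q[1],round(q[2],1))
E
```

```text
red [([242.5, 175.5], 485)]
yellow [([264.1, 173.2], 504)]
blue [([285.8, 171.0], 448)]
t 37.80 tcp [0.439  0.2444 0.1298] xyaw -168.09 zaxis [ 0.003   0.0017 -1.    ] F [0.24 0.07 0.12] w 0.0341 gf 0.0 j [-0.76  0.32  0.16  2.06 -0.07  0.76  1.21]
200 [255.1 196.6] [249 170  13  55 700] [0.4314 0.2439] [np.float64(9.0), np.float64(42.0)] 12.3
215 [255.2 196.5] [249 170  13  55 693] [0.4314 0.2439] [np.float64(9.0), np.float64(42.0)] 12.3
230 [255.3 196.5] [249 170  13  55 675] [0.4314 0.244 ] [np.float64(9.0), np.float64(42.0)] 12.3
```

Call:
step_arm([
  {"rx": 0,"ry": 0,"rz": 0,"dx": 7,"dy": 1,"dz": 20,"gripper": -0.2},
  {"rx": 0,"ry": 0,"rz": 0,"dx": 0,"dy": 0,"dz": 25,"gripper": -0.2},
  {"rx": 0,"ry": 0,"rz": 0,"dx": 0,"dy": 0,"dz": 25,"gripper": -0.2},
  {"rx": 0,"ry": 0,"rz": 0,"dx": 0,"dy": 0,"dz": 9,"gripper": -0.2},
  {"rx": 0,"ry": 0,"rz": 0,"dx": 0,"dy": 0,"dz": 0,"gripper": -0.2},
  {"rx": 0,"ry": 0,"rz": 0,"dx": 0,"dy": 0,"dz": 0,"gripper": -1},
  {"rx": 0,"ry": 0,"rz": 0,"dx": 0,"dy": 0,"dz": 0,"gripper": -1},
  {"rx": 0,"ry": 0,"rz": 0,"dx": 0,"dy": 0,"dz": 0,"gripper": -1},
  {"rx": 0,"ry": 0,"rz": 0,"dx": 0,"dy": 0,"dz": 0,"gripper": -1},
  {"rx": 0,"ry": 0,"rz": 0,"dx": 0,"dy": 0,"dz": 0,"gripper": -1},
])

```text
clock: 39.05
tcp_pos: [0.431, 0.2444, 0.0498]
orientation: [-0.328, 3.123, 0.001]
contact_force: [-0.6, -1.7, 7.0]
grip_width: 0.0084
gripper_force: 64.1
```

```bash
python3 - <<'E'
from h import *
go(.593,-.1672,.20,-173.4)
E
```

```text
t 39.05 tcp [0.431  0.2444 0.0498] xyaw -167.99 zaxis [ 0.0014  0.001  -1.    ] F [-0.57 -1.66  7.01] w 0.0084 gf 64.1 j [-0.75  0.44  0.13  2.13 -0.1   0.58  1.23]
go: rz 5.41 then d(mm) [-113.9 -427.4 -150.4]
```

Call:
step_arm([
  {"rx": 0,"ry": 0,"rz": 0,"dx": 0,"dy": 0,"dz": -20,"gripper": -1},
  {"rx": 0,"ry": 0,"rz": 0,"dx": 0,"dy": 0,"dz": -43,"gripper": -1},
  {"rx": 0,"ry": 0,"rz": 2.7,"dx": 0,"dy": 0,"dz": -44,"gripper": -1},
  {"rx": 0,"ry": 0,"rz": 2.7,"dx": 0,"dy": 0,"dz": -44,"gripper": -1},
  {"rx": 0,"ry": 0,"rz": 0,"dx": -11,"dy": -36,"dz": 0,"gripper": -1},
  {"rx": 0,"ry": 0,"rz": 0,"dx": -12,"dy": -44,"dz": 0,"gripper": -1},
  {"rx": 0,"ry": 0,"rz": 0,"dx": -12,"dy": -44,"dz": 0,"gripper": -1},
  {"rx": 0,"ry": 0,"rz": 0,"dx": -12,"dy": -44,"dz": 0,"gripper": -1},
  {"rx": 0,"ry": 0,"rz": 0,"dx": -12,"dy": -44,"dz": 0,"gripper": -1},
  {"rx": 0,"ry": 0,"rz": 0,"dx": -11,"dy": -44,"dz": 0,"gripper": -1},
  {"rx": 0,"ry": 0,"rz": 0,"dx": -11,"dy": -44,"dz": 0,"gripper": -1},
  {"rx": 0,"ry": 0,"rz": 0,"dx": -11,"dy": -44,"dz": 0,"gripper": -1},
  {"rx": 0,"ry": 0,"rz": 0,"dx": -11,"dy": -44,"dz": 0,"gripper": -1},
  {"rx": 0,"ry": 0,"rz": 0,"dx": -11,"dy": -40,"dz": 0,"gripper": -1},
  {"rx": 0,"ry": 0,"rz": 0,"dx": 0,"dy": 0,"dz": 0,"gripper": -1},
  {"rx": 0,"ry": 0,"rz": 0,"dx": 0,"dy": 0,"dz": 0,"gripper": -1},
  {"rx": 0,"ry": 0,"rz": 0,"dx": 0,"dy": 0,"dz": 0,"gripper": -1},
])

```text
clock: 41.18
tcp_pos: [0.5926, -0.1662, 0.1997]
orientation: [0.185, -3.136, -0.002]
contact_force: [-0.7, -0.0, -1.4]
grip_width: 0.0084
gripper_force: 63.0
```

```bash
python3 - <<'E'
from h import *
flaps();go(.593,-.1672,.0578,-173.4);held(.0498,'white','w14')
E
```

```text
red [([242.5, 175.5], 486)]
yellow [([264.1, 173.3], 509)]
blue [([285.3, 170.4], 428)]
 cas yellow [155.9 208.6] 63 [0.461 0.332]
t 41.23 tcp [ 0.5927 -0.1663  0.1998] xyaw -173.26 zaxis [-2.e-04  8.e-04 -1.e+00] F [ 0.06  0.16 -1.37] w 0.0084 gf 63.0 j [-0.13  0.42  0.4   1.75 -0.19  1.01  2.03]
go: rz 0.14 then d(mm) [ -0.2  -1.  142. ]
col [131, 127, 131, 130, 126, 130, 129, 130, 130, 129, 133, 128, 129, 128, 128, 129, 129, 127, 133, 60, 13, 225, 231, 228, 223, 224, 224, 224, 224, 225, 224, 223, 225, 224, 222, 222, 226, 243, 132, 80, 128, 137, 127, 133, 132, 134, 135, 140, 134, 149, 111, 69, 68, 70, 81, 85, 109, 120, 130, 131, 134, 132, 131, 136, 130, 135, 133, 129, 130, 128, 132, 132, 130, 130, 134, 132, 133, 133, 132, 134, 140, 92, 75, 72, 77, 77, 76, 113, 125, 121, 121, 122, 117, 120, 118, 121, 123, 121, 121, 123, 120, 120, 124, 118, 118, 123, 121, 127, 130, 131]
rib [254.4 296.2] 562 top row 275
rib [254.4 334.8] 561 top row 326
row->centre offset along x from tcp (mm): [(172, -1.2), (174, -0.1), (176, 1.0), (178, 2.1), (180, 3.2), (182, 4.3), (184, 5.5), (186, 6.6), (188, 7.8), (190, 8.9)]
```

Yellow was knocked and now sits at about (0.461,0.332), so I'll re-measure it later. White goes in now.

Call:
step_arm([
  {"rx": 0,"ry": 0,"rz": 0,"dx": -2.5,"dy": -0.8,"dz": 20,"gripper": -1},
  {"rx": 0,"ry": 0,"rz": 0,"dx": 0,"dy": 0,"dz": 18,"gripper": -1},
  {"rx": 0,"ry": 0,"rz": 0,"dx": 0,"dy": 0,"dz": 10,"gripper": -1},
  {"rx": 0,"ry": 0,"rz": 0,"dx": 0,"dy": 0,"dz": 10,"gripper": -1},
  {"rx": 0,"ry": 0,"rz": 0,"dx": 0,"dy": 0,"dz": 10,"gripper": -1},
  {"rx": 0,"ry": 0,"rz": 0,"dx": 0,"dy": 0,"dz": 10,"gripper": -1},
  {"rx": 0,"ry": 0,"rz": 0,"dx": 0,"dy": 0,"dz": 10,"gripper": -1},
  {"rx": 0,"ry": 0,"rz": 0,"dx": 0,"dy": 0,"dz": 10,"gripper": -1},
  {"rx": 0,"ry": 0,"rz": 0,"dx": 0,"dy": 0,"dz": 10,"gripper": -1},
  {"rx": 0,"ry": 0,"rz": 0,"dx": 0,"dy": 0,"dz": 10,"gripper": -1},
  {"rx": 0,"ry": 0,"rz": 0,"dx": 0,"dy": 0,"dz": 10,"gripper": -1},
  {"rx": 0,"ry": 0,"rz": 0,"dx": 0,"dy": 0,"dz": 8,"gripper": -1},
  {"rx": 0,"ry": 0,"rz": 0,"dx": 0,"dy": 0,"dz": 4,"gripper": -1},
  {"rx": 0,"ry": 0,"rz": 0,"dx": 0,"dy": 0,"dz": 0,"gripper": -1},
  {"rx": 0,"ry": 0,"rz": 0,"dx": 0,"dy": 0,"dz": 0,"gripper": -1},
])

```text
clock: 43.15
tcp_pos: [0.595, -0.1682, 0.0595]
orientation: [0.182, -3.136, -0.0]
contact_force: [0.1, 1.2, -4.5]
grip_width: 0.0081
gripper_force: 66.2
```

```bash
python3 - <<'E'
from h import *
go(.593,-.1672,.0578,-173.4)
E
```

```text
t 43.15 tcp [ 0.595  -0.1682  0.0595] xyaw -173.37 zaxis [-8.e-04  2.e-04 -1.e+00] F [ 0.12  1.19 -4.46] w 0.0081 gf 66.2 j [-0.07  0.6   0.33  1.84 -0.28  0.75  2.1 ]
go: rz 0.03 then d(mm) [1.9 1.3 1.7]
```

Call:
step_arm([
  {"rx": 0,"ry": 0,"rz": 0,"dx": 0,"dy": 0,"dz": 1.8,"gripper": -1},
  {"rx": 0,"ry": 0,"rz": 0,"dx": 0,"dy": 0,"dz": 0,"gripper": -1},
  {"rx": 0,"ry": 0,"rz": 0,"dx": 0,"dy": 0,"dz": 0,"gripper": -0.6},
  {"rx": 0,"ry": 0,"rz": 0,"dx": 0,"dy": 0,"dz": 0,"gripper": -0.6},
  {"rx": 0,"ry": 0,"rz": 0,"dx": 0,"dy": 0,"dz": 0,"gripper": -0.6},
  {"rx": 0,"ry": 0,"rz": 0,"dx": 0,"dy": 0,"dz": -15,"gripper": -0.6},
  {"rx": 0,"ry": 0,"rz": 0,"dx": 0,"dy": 0,"dz": -25,"gripper": -0.6},
  {"rx": 0,"ry": 0,"rz": 0,"dx": 0,"dy": 0,"dz": -50,"gripper": -0.6},
  {"rx": 0,"ry": 0,"rz": 6.6,"dx": 0,"dy": 0,"dz": -50,"gripper": -0.6},
  {"rx": 0,"ry": 0,"rz": 0,"dx": 10,"dy": 40,"dz": 0,"gripper": -0.2},
  {"rx": 0,"ry": 0,"rz": 0,"dx": 10,"dy": 50,"dz": 0,"gripper": -0.2},
  {"rx": 0,"ry": 0,"rz": 0,"dx": 10,"dy": 50,"dz": 0,"gripper": -0.2},
  {"rx": 0,"ry": 0,"rz": 0,"dx": 10,"dy": 50,"dz": 0,"gripper": -0.2},
  {"rx": 0,"ry": 0,"rz": 0,"dx": 10,"dy": 50,"dz": 0,"gripper": -0.2},
  {"rx": 0,"ry": 0,"rz": 0,"dx": 11,"dy": 50,"dz": 0,"gripper": -0.2},
  {"rx": 0,"ry": 0,"rz": 0,"dx": 11,"dy": 50,"dz": 0,"gripper": -0.2},
  {"rx": 0,"ry": 0,"rz": 0,"dx": 11,"dy": 55,"dz": 0,"gripper": -0.2},
  {"rx": 0,"ry": 0,"rz": 0,"dx": 11,"dy": 52,"dz": 0,"gripper": -0.2},
  {"rx": 0,"ry": 0,"rz": 0,"dx": 11,"dy": 51,"dz": 0,"gripper": -0.2},
  {"rx": 0,"ry": 0,"rz": 0,"dx": 0,"dy": 0,"dz": 0,"gripper": -0.2},
])

```text
clock: 45.65
tcp_pos: [0.489, 0.3348, 0.1994]
orientation: [-0.012, 3.14, 0.005]
contact_force: [0.3, -0.6, -0.1]
grip_width: 0.0342
gripper_force: 0.0
```

```bash
python3 - <<'E'
from h import *
t=flaps();f,C=rib('yellow','w15');st()
for c,a,m in blobs(t,'white',100,box=(290,150,330,190)): print('white flap',c.round(1),a,rect(m,'top',.104)[:3])
cv2.imwrite("w15.png",f)
E
```

```text
red [([242.5, 175.5], 485)]
yellow [([264.1, 173.3], 507)]
blue [([285.8, 171.0], 450)]
 cas yellow [155.9 208.6] 59 [0.461 0.332]
[258.3 151. ] 519 [0.4612 0.336 ] [np.float64(10.0), np.float64(46.0)] -4.9
t 45.75 tcp [0.4909 0.3293 0.1991] xyaw -179.96 zaxis [ 1.8e-03  2.0e-04 -1.0e+00] F [-0.01 -0.87 -0.14] w 0.0341 gf 0.0 j [-0.92  0.37  0.28  1.81 -0.12  0.98  0.99]
white flap [307.3 168.7] 593 (array([ 0.59301355, -0.16747891]), [np.float64(70.0), np.float64(97.0)], 6.7952961921691895)
```

Call:
step_arm([
  {"rx": 0,"ry": 0,"rz": 4.9,"dx": 0,"dy": 0,"dz": 0,"gripper": -0.2},
  {"rx": 0,"ry": 0,"rz": 0,"dx": 15,"dy": 2,"dz": 35,"gripper": -0.2},
  {"rx": 0,"ry": 0,"rz": 0,"dx": 13,"dy": 2,"dz": 34,"gripper": -0.2},
  {"rx": 0,"ry": 0,"rz": 0,"dx": 0,"dy": 0,"dz": 0,"gripper": -0.2},
  {"rx": 0,"ry": 0,"rz": 0,"dx": 0,"dy": 0,"dz": 0,"gripper": -0.2},
  {"rx": 0,"ry": 0,"rz": 0,"dx": 0,"dy": 0,"dz": 0,"gripper": -0.2},
])

```text
clock: 46.5
tcp_pos: [0.4645, 0.3359, 0.1309]
orientation: [0.136, 3.136, 0.003]
contact_force: [0.7, 0.0, -0.1]
grip_width: 0.0341
gripper_force: 0.0
```

```bash
python3 - <<'E'
from h import *
rib('yellow','w16');go(.4616,.3358,.052,175.1)
E
```

```text
[253.  199.7] 807 [0.4595 0.336 ] [np.float64(9.0), np.float64(49.0)] -4.7
t 46.55 tcp [0.4642 0.336  0.1306] xyaw 175.05 zaxis [ 0.0023  0.0017 -1.    ] F [0.57 0.38 0.65] w 0.0339 gf 0.0 j [-0.95  0.43  0.27  1.91 -0.15  0.82  0.89]
go: rz -0.05 then d(mm) [ 2.7 -0.5 78.6]
```

Call:
step_arm([
  {"rx": 0,"ry": 0,"rz": 0,"dx": 2.5,"dy": -0.5,"dz": 20,"gripper": -0.2},
  {"rx": 0,"ry": 0,"rz": 0,"dx": 0,"dy": 0,"dz": 25,"gripper": -0.2},
  {"rx": 0,"ry": 0,"rz": 0,"dx": 0,"dy": 0,"dz": 25,"gripper": -0.2},
  {"rx": 0,"ry": 0,"rz": 0,"dx": 0,"dy": 0,"dz": 8,"gripper": -0.2},
  {"rx": 0,"ry": 0,"rz": 0,"dx": 0,"dy": 0,"dz": 0,"gripper": -0.2},
  {"rx": 0,"ry": 0,"rz": 0,"dx": 0,"dy": 0,"dz": 0,"gripper": -1},
  {"rx": 0,"ry": 0,"rz": 0,"dx": 0,"dy": 0,"dz": 0,"gripper": -1},
  {"rx": 0,"ry": 0,"rz": 0,"dx": 0,"dy": 0,"dz": 0,"gripper": -1},
  {"rx": 0,"ry": 0,"rz": 0,"dx": 0,"dy": 0,"dz": 0,"gripper": -1},
  {"rx": 0,"ry": 0,"rz": 0,"dx": 0,"dy": 0,"dz": 0,"gripper": -1},
])

```text
clock: 47.8
tcp_pos: [0.4608, 0.3361, 0.0522]
orientation: [0.134, 3.137, 0.002]
contact_force: [0.1, -0.5, 6.1]
grip_width: 0.0086
gripper_force: 62.2
```

```bash
python3 - <<'E'
from h import *
go(.5763,-.0248,.20,-173.4)
E
```

```text
t 47.80 tcp [0.4608 0.3361 0.0522] xyaw 175.11 zaxis [ 0.0014  0.0014 -1.    ] F [ 0.08 -0.48  6.15] w 0.0086 gf 62.2 j [-0.92  0.54  0.24  1.96 -0.2   0.67  0.92]
go: rz -11.49 then d(mm) [ -73.4 -371.6 -148.2]
```

Call:
step_arm([
  {"rx": 0,"ry": 0,"rz": 0,"dx": 0,"dy": 0,"dz": -20,"gripper": -1},
  {"rx": 0,"ry": 0,"rz": 0,"dx": 0,"dy": 0,"dz": -43,"gripper": -1},
  {"rx": 0,"ry": 0,"rz": -5.7,"dx": 0,"dy": 0,"dz": -43,"gripper": -1},
  {"rx": 0,"ry": 0,"rz": -5.7,"dx": 0,"dy": 0,"dz": -43,"gripper": -1},
  {"rx": 0,"ry": 0,"rz": 0,"dx": -8,"dy": -38,"dz": 0,"gripper": -1},
  {"rx": 0,"ry": 0,"rz": 0,"dx": -8,"dy": -42,"dz": 0,"gripper": -1},
  {"rx": 0,"ry": 0,"rz": 0,"dx": -8,"dy": -42,"dz": 0,"gripper": -1},
  {"rx": 0,"ry": 0,"rz": 0,"dx": -8,"dy": -42,"dz": 0,"gripper": -1},
  {"rx": 0,"ry": 0,"rz": 0,"dx": -8,"dy": -42,"dz": 0,"gripper": -1},
  {"rx": 0,"ry": 0,"rz": 0,"dx": -8,"dy": -42,"dz": 0,"gripper": -1},
  {"rx": 0,"ry": 0,"rz": 0,"dx": -8,"dy": -42,"dz": 0,"gripper": -1},
  {"rx": 0,"ry": 0,"rz": 0,"dx": -8,"dy": -42,"dz": 0,"gripper": -1},
  {"rx": 0,"ry": 0,"rz": 0,"dx": -9,"dy": -40,"dz": 0,"gripper": -1},
  {"rx": 0,"ry": 0,"rz": 0,"dx": 0,"dy": 0,"dz": 0,"gripper": -1},
  {"rx": 0,"ry": 0,"rz": 0,"dx": 0,"dy": 0,"dz": 0,"gripper": -1},
  {"rx": 0,"ry": 0,"rz": 0,"dx": 0,"dy": 0,"dz": 0,"gripper": -1},
])

```text
clock: 49.8
tcp_pos: [0.5745, -0.0241, 0.1999]
orientation: [0.182, -3.136, -0.001]
contact_force: [-0.5, 0.4, -1.0]
grip_width: 0.0083
gripper_force: 61.1
```

```bash
python3 - <<'E'
from h import *
go(.5763,-.0248,.0602,-173.4);held(.0522,'yellow','w17')
E
```

```text
t 49.80 tcp [ 0.5745 -0.0241  0.1999] xyaw -173.35 zaxis [-5.e-04  7.e-04 -1.e+00] F [-0.49  0.36 -1.01] w 0.0083 gf 61.1 j [-0.38  0.35  0.4   1.85 -0.16  0.97  1.77]
go: rz 0.05 then d(mm) [ -1.7  -1.  139.7]
col [150, 147, 147, 150, 147, 153, 146, 151, 152, 150, 148, 149, 151, 150, 150, 151, 153, 155, 155, 151, 123, 51, 52, 222, 223, 219, 218, 216, 217, 218, 218, 217, 217, 218, 217, 218, 218, 217, 219, 225, 168, 88, 138, 151, 143, 147, 142, 144, 146, 147, 150, 155, 148, 99, 74, 79, 77, 92, 108, 126, 143, 145, 144, 144, 143, 147, 146, 146, 148, 144, 141, 143, 145, 145, 142, 144, 147, 146, 144, 148, 149, 152, 152, 156, 103, 79, 78, 82, 94, 124, 127, 128, 129, 125, 124, 127, 126, 124, 124, 126, 125, 125, 129, 128, 124, 126, 127, 127, 128, 131]
rib [254.5 255.4] 1696 top row 209
row->centre offset along x from tcp (mm): [(172, -0.6), (174, 0.5), (176, 1.6), (178, 2.8), (180, 3.9), (182, 5.0), (184, 6.2), (186, 7.3), (188, 8.5), (190, 9.7)]
```

Call:
step_arm([
  {"rx": 0,"ry": 0,"rz": 0,"dx": -2.5,"dy": -0.8,"dz": 20,"gripper": -1},
  {"rx": 0,"ry": 0,"rz": 0,"dx": 0,"dy": 0,"dz": 17,"gripper": -1},
  {"rx": 0,"ry": 0,"rz": 0,"dx": 0,"dy": 0,"dz": 10,"gripper": -1},
  {"rx": 0,"ry": 0,"rz": 0,"dx": 0,"dy": 0,"dz": 10,"gripper": -1},
  {"rx": 0,"ry": 0,"rz": 0,"dx": 0,"dy": 0,"dz": 10,"gripper": -1},
  {"rx": 0,"ry": 0,"rz": 0,"dx": 0,"dy": 0,"dz": 10,"gripper": -1},
  {"rx": 0,"ry": 0,"rz": 0,"dx": 0,"dy": 0,"dz": 10,"gripper": -1},
  {"rx": 0,"ry": 0,"rz": 0,"dx": 0,"dy": 0,"dz": 10,"gripper": -1},
  {"rx": 0,"ry": 0,"rz": 0,"dx": 0,"dy": 0,"dz": 10,"gripper": -1},
  {"rx": 0,"ry": 0,"rz": 0,"dx": 0,"dy": 0,"dz": 10,"gripper": -1},
  {"rx": 0,"ry": 0,"rz": 0,"dx": 0,"dy": 0,"dz": 10,"gripper": -1},
  {"rx": 0,"ry": 0,"rz": 0,"dx": 0,"dy": 0,"dz": 7,"gripper": -1},
  {"rx": 0,"ry": 0,"rz": 0,"dx": 0,"dy": 0,"dz": 4,"gripper": -1},
  {"rx": 0,"ry": 0,"rz": 0,"dx": 0,"dy": 0,"dz": 0,"gripper": -1},
  {"rx": 0,"ry": 0,"rz": 0,"dx": 0,"dy": 0,"dz": 0,"gripper": -1},
])

```text
clock: 51.72
tcp_pos: [0.5772, -0.0256, 0.0619]
orientation: [0.179, -3.136, -0.001]
contact_force: [-0.4, 3.8, -3.0]
grip_width: 0.0083
gripper_force: 63.5
```

```bash
python3 - <<'E'
from h import *
go(.5763,-.0248,.0602,-173.4)
E
```

```text
t 51.73 tcp [ 0.5772 -0.0256  0.0619] xyaw -173.45 zaxis [-6.e-04  6.e-04 -1.e+00] F [-0.38  3.78 -2.98] w 0.0083 gf 63.5 j [-0.31  0.54  0.33  1.94 -0.26  0.7   1.86]
go: rz -0.05 then d(mm) [0.8 0.9 1.7]
```

Call:
step_arm([
  {"rx": 0,"ry": 0,"rz": 0,"dx": 0,"dy": 0,"dz": 1.8,"gripper": -1},
  {"rx": 0,"ry": 0,"rz": 0,"dx": 0,"dy": 0,"dz": 0,"gripper": -1},
  {"rx": 0,"ry": 0,"rz": 0,"dx": 0,"dy": 0,"dz": 0,"gripper": -0.6},
  {"rx": 0,"ry": 0,"rz": 0,"dx": 0,"dy": 0,"dz": 0,"gripper": -0.6},
  {"rx": 0,"ry": 0,"rz": 0,"dx": 0,"dy": 0,"dz": 0,"gripper": -0.6},
  {"rx": 0,"ry": 0,"rz": 0,"dx": 0,"dy": 0,"dz": -15,"gripper": -0.6},
  {"rx": 0,"ry": 0,"rz": 0,"dx": 0,"dy": 0,"dz": -25,"gripper": -0.6},
  {"rx": 0,"ry": 0,"rz": 0,"dx": 0,"dy": 0,"dz": -50,"gripper": -0.6},
  {"rx": 0,"ry": 0,"rz": 0,"dx": 0,"dy": 0,"dz": -50,"gripper": -0.6},
  {"rx": 0,"ry": 0,"rz": 0,"dx": 25,"dy": -42,"dz": 0,"gripper": -1},
  {"rx": 0,"ry": 0,"rz": 0,"dx": 25,"dy": -42,"dz": 0,"gripper": -1},
  {"rx": 0,"ry": 0,"rz": 0,"dx": 25,"dy": -42,"dz": 0,"gripper": -1},
  {"rx": 0,"ry": 0,"rz": 0,"dx": 25,"dy": -42,"dz": 0,"gripper": -1},
  {"rx": 0,"ry": 0,"rz": 0,"dx": 0,"dy": 0,"dz": 30,"gripper": -1},
  {"rx": 0,"ry": 0,"rz": 0,"dx": 0,"dy": 0,"dz": 0,"gripper": -1},
  {"rx": 0,"ry": 0,"rz": 0,"dx": 0,"dy": 0,"dz": 0,"gripper": -1},
  {"rx": 0,"ry": 0,"rz": 0,"dx": 0,"dy": 0,"dz": 0,"gripper": -1},
])

```text
clock: 53.85
tcp_pos: [0.4981, -0.2043, 0.1714]
orientation: [-0.18, 3.135, -0.001]
contact_force: [0.4, -0.5, 0.8]
grip_width: -0.0
gripper_force: 0.0
```

```bash
python3 - <<'E'
from h import *
t=flaps();f,C=shot('w18');go(.4966,-.204,.126,-173.4)
for c,a,m in blobs(t,'white',100,box=(290,150,330,190)): print('white flap',c.round(1),a,rect(m,'top',.104)[:3])
a=cv2.resize(f,(400,300));b=cv2.resize(t[90:240,90:390],(600,300),interpolation=cv2.INTER_CUBIC)[:,200:]
cv2.imwrite("pics/last.png",np.hstack([a,b]))
E
```

```text
red [([242.5, 175.5], 486)]
yellow [([264.1, 173.3], 507)]
blue [([285.8, 170.9], 450)]
t 53.95 tcp [ 0.4979 -0.2042  0.171 ] xyaw -173.42 zaxis [ 1.2e-03 -2.0e-04 -1.0e+00] F [ 0.83 -0.62  0.73] w 0.0000 gf 0.0 j [-0.1   0.34  0.46  1.96 -0.19  0.88  2.15]
go: rz -0.02 then d(mm) [ 1.3  0.4 45. ]
white flap [307.2 168.7] 565 (array([ 0.59262103, -0.16764867]), [np.float64(68.0), np.float64(95.0)], 6.409781455993652)
```

View pics/last.png

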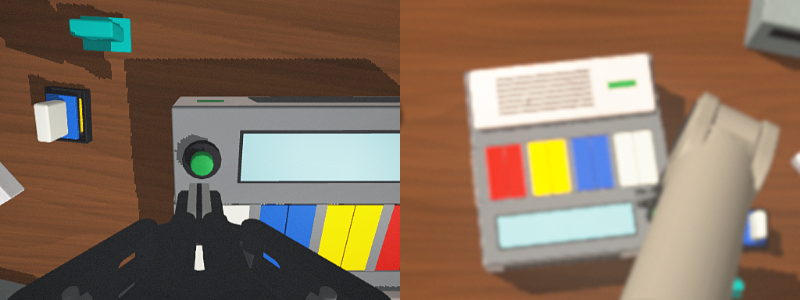

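All four flaps are shut and level, the wiper sits in its holder at (63,115), and the closed fingers are just over the green button at (202,163). I'll press it with guarded steps.

Call:
step_arm([
  {"rx": 0,"ry": 0,"rz": 0,"dx": 1,"dy": 0.3,"dz": 20,"gripper": -1},
  {"rx": 0,"ry": 0,"rz": 0,"dx": 0,"dy": 0,"dz": 10,"gripper": -1},
  {"rx": 0,"ry": 0,"rz": 0,"dx": 0,"dy": 0,"dz": 5,"gripper": -1},
  {"rx": 0,"ry": 0,"rz": 0,"dx": 0,"dy": 0,"dz": 0,"gripper": -1},
  {"rx": 0,"ry": 0,"rz": 0,"dx": 0,"dy": 0,"dz": 0,"gripper": -1},
])

```text
clock: 54.58
tcp_pos: [0.4965, -0.2045, 0.1357]
orientation: [-0.179, 3.136, -0.0]
contact_force: [0.3, 0.2, 1.1]
grip_width: 0.0001
gripper_force: 0.0
```

Call:
step_arm([
  {"rx": 0,"ry": 0,"rz": 0,"dx": 0,"dy": 0,"dz": 2,"gripper": -1},
  {"rx": 0,"ry": 0,"rz": 0,"dx": 0,"dy": 0,"dz": 2,"gripper": -1},
  {"rx": 0,"ry": 0,"rz": 0,"dx": 0,"dy": 0,"dz": 0,"gripper": -1},
  {"rx": 0,"ry": 0,"rz": 0,"dx": 0,"dy": 0,"dz": 0,"gripper": -1},
])

```text
clock: 55.08
tcp_pos: [0.4961, -0.2043, 0.1312]
orientation: [0.179, -3.136, -0.0]
contact_force: [0.6, -0.8, -0.8]
grip_width: -0.0001
gripper_force: 0.0
```

Call:
step_arm([
  {"rx": 0,"ry": 0,"rz": 0,"dx": 0,"dy": 0,"dz": 2,"gripper": -1},
  {"rx": 0,"ry": 0,"rz": 0,"dx": 0,"dy": 0,"dz": 2,"gripper": -1},
  {"rx": 0,"ry": 0,"rz": 0,"dx": 0,"dy": 0,"dz": 2,"gripper": -1},
  {"rx": 0,"ry": 0,"rz": 0,"dx": 0,"dy": 0,"dz": 0,"gripper": -1},
  {"rx": 0,"ry": 0,"rz": 0,"dx": 0,"dy": 0,"dz": 0,"gripper": -1},
])

```text
clock: 55.7
tcp_pos: [0.4962, -0.2043, 0.1252]
orientation: [0.179, -3.136, 0.0]
contact_force: [0.4, 0.6, 0.1]
grip_width: 0.0001
gripper_force: 0.0
```

Call:
step_arm([
  {"rx": 0,"ry": 0,"rz": 0,"dx": 0,"dy": 0,"dz": 2,"gripper": -1},
  {"rx": 0,"ry": 0,"rz": 0,"dx": 0,"dy": 0,"dz": 2,"gripper": -1},
  {"rx": 0,"ry": 0,"rz": 0,"dx": 0,"dy": 0,"dz": 2,"gripper": -1},
  {"rx": 0,"ry": 0,"rz": 0,"dx": 0,"dy": 0,"dz": 0,"gripper": -1},
  {"rx": 0,"ry": 0,"rz": 0,"dx": 0,"dy": 0,"dz": 0,"gripper": -1},
])

```text
clock: 56.32
tcp_pos: [0.4962, -0.2043, 0.1193]
orientation: [0.179, -3.136, -0.0]
contact_force: [-0.2, -0.1, 2.4]
grip_width: -0.0004
gripper_force: 1.0
```

Call:
step_arm([
  {"rx": 0,"ry": 0,"rz": 0,"dx": 0,"dy": 0,"dz": 2,"gripper": -1},
  {"rx": 0,"ry": 0,"rz": 0,"dx": 0,"dy": 0,"dz": 2,"gripper": -1},
  {"rx": 0,"ry": 0,"rz": 0,"dx": 0,"dy": 0,"dz": 0,"gripper": -1},
  {"rx": 0,"ry": 0,"rz": 0,"dx": 0,"dy": 0,"dz": 0,"gripper": -1},
])

```text
clock: 56.82
tcp_pos: [0.4962, -0.2043, 0.1154]
orientation: [-0.179, 3.136, 0.0]
contact_force: [-1.6, 0.6, 5.5]
grip_width: 0.0
gripper_force: 2.1
```

Call:
step_arm([
  {"rx": 0,"ry": 0,"rz": 0,"dx": 0,"dy": 0,"dz": 1.5,"gripper": -1},
  {"rx": 0,"ry": 0,"rz": 0,"dx": 0,"dy": 0,"dz": 1,"gripper": -1},
  {"rx": 0,"ry": 0,"rz": 0,"dx": 0,"dy": 0,"dz": 0,"gripper": -1},
  {"rx": 0,"ry": 0,"rz": 0,"dx": 0,"dy": 0,"dz": 0,"gripper": -1},
])

```text
clock: 57.32
tcp_pos: [0.4963, -0.2043, 0.1141]
orientation: [-0.178, 3.136, 0.001]
contact_force: [-5.1, 1.7, 19.4]
grip_width: 0.0001
gripper_force: 9.7
```

The force jumped to 19 N with the TCP barely moving, so the button is fully down. I'll retreat and check everything.

Call:
step_arm([
  {"rx": 0,"ry": 0,"rz": 0,"dx": 0,"dy": 0,"dz": -10,"gripper": -1},
  {"rx": 0,"ry": 0,"rz": 0,"dx": 0,"dy": 0,"dz": -40,"gripper": -1},
  {"rx": 0,"ry": 0,"rz": 0,"dx": 0,"dy": 0,"dz": -50,"gripper": -1},
  {"rx": 0,"ry": 0,"rz": 0,"dx": -40,"dy": 0,"dz": -50,"gripper": -1},
  {"rx": 0,"ry": 0,"rz": 0,"dx": -40,"dy": 0,"dz": 0,"gripper": -1},
  {"rx": 0,"ry": 0,"rz": 0,"dx": 0,"dy": 0,"dz": 0,"gripper": -1},
  {"rx": 0,"ry": 0,"rz": 0,"dx": 0,"dy": 0,"dz": 0,"gripper": -1},
  {"rx": 0,"ry": 0,"rz": 0,"dx": 0,"dy": 0,"dz": 0,"gripper": -1},
])

```text
clock: 58.32
tcp_pos: [0.5734, -0.1959, 0.2611]
orientation: [0.177, -3.135, -0.0]
contact_force: [0.7, -0.8, 0.4]
grip_width: -0.0001
gripper_force: 0.0
```

```bash
python3 - <<'E'
from h import *
st();f,C=shot('w19')
for col,z in(('green',.126),('red',.104),('yellow',.104),('blue',.104),('white',.104)):
    for c,a,m in blobs(f,col,300): q=rect(m,'w',.027 if c[0]<150 else z,C);print(col,c.round(0),a,q[0].round(4),q[1],round(q[2],1))
E
```

```text
t 58.33 tcp [ 0.5734 -0.1959  0.2611] xyaw -173.55 zaxis [-1.3e-03  1.0e-04 -1.0e+00] F [ 0.67 -0.79  0.4 ] w -0.0001 gf 0.0 j [-0.14  0.36  0.48  1.71 -0.18  1.12  2.08]
green [257.  98.] 440 [ 0.4966 -0.2006] [np.float64(20.0), np.float64(20.0)] -39.4
red [474. 191.] 4193 [0.5687 0.0468] [np.float64(60.0), np.float64(89.0)] 6.6
yellow [409. 191.] 4201 [ 0.5768 -0.0246] [np.float64(60.0), np.float64(89.0)] 6.6
blue [343. 191.] 4189 [ 0.5847 -0.0961] [np.float64(60.0), np.float64(89.0)] 6.5
blue [117.  76.] 728 [ 0.491  -0.3794] [np.float64(37.0), np.float64(57.0)] -0.6
white [414. 286.] 7377 [ 0.7108 -0.0131] [np.float64(101.0), np.float64(258.0)] -83.4
white [ 20. 156.] 2282 [ 0.6056 -0.5061] [np.float64(74.0), np.float64(93.0)] 47.2
white [291. 191.] 2031 [ 0.5915 -0.1521] [np.float64(29.0), np.float64(88.0)] 6.6
white [263. 191.] 2008 [ 0.5949 -0.1825] [np.float64(29.0), np.float64(88.0)] 6.7
white [99. 85.] 395 [ 0.5034 -0.3913] [np.float64(21.0), np.float64(34.0)] 89.5
```

All flaps measure full size and level, the wiper is in its holder, the button is up and the arm is clear.

```bash
python3 -c "
from bench import r
print(r.hand_in())"
```

```text
the job is handed in; nothing more can be done
None
```

The job is handed in after about 58 s of robot time; no verdict came back. I wiped the window in one pass and put the wiper back, pushed all four cassettes into their bays with the flaps closing behind them, and pressed the start button; cassette depth was checked only from gripper height, not by camera.

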